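# Clear the trunking offcuts and put the scraper away

## Robot

A 6-joint arm with a two-finger parallel gripper is mounted at the origin on the work surface. World frame = base frame: x ahead of the robot, y to its left, z up, the work surface at z = 0. Lengths are in m, angles in rad, forces in N, time in s.
With the tool pointing down it reaches from about 0.3 to 0.875 m from the base axis. Payload 6.4 kg.
Tool frame: the origin (TCP) lies between the finger pads; the fingertips stand tip_extent ahead of it and the grasp point (between the pads) lies 5 mm behind it (tip_extent is the distance from the TCP to the fingertips, in m); z points along the fingers, y is the direction in which the jaws open and shut (so a half turn about z gives the same grasp; the last joint's range is limited). The gripper opens to 85 mm and grips with 20 to 120 N. Pads are 22 mm wide; open, the fingers measure 114 mm over their backs; the gripper's body (76 mm by 85 mm) begins 54 mm behind the grasp point. The pads swing forward as they close: fully open they stand 13 mm farther back than shut.
Start: joints at [0.931, 0.181, 1.607, -0, 1.354, -0.206], TCP at [0.242, 0.522, 0.213] pointing down, gripper open.
Joint ranges: [-2.99, 2.99], [-0.89, 2.07], [0.3, 2.58], [-1.14, 4.28], [0, 2.63], [-3.12, 3.12]. Speed limits (rad/s): [2.57, 2.57, 3.01, 3.14, 3.14, 3.14].

## Interface

Orientations are given as a unit quaternion [w, x, y, z].
In Python, from bench import * gives the robot as it stands.
- The arm moves only by the shell command python3 -m jog 'ROWS'. ROWS is JSON, a list of rows, each a list of 3 entries, a list of its own where there are three numbers: the shift along the tool's x, y, z in mm, then the turn, a rotation vector about the tool's x, y, z in rad, then the opening, from 0 (shut) to 1 (fully open). A call has 1 to 20 rows; each row is the pose to reach, as a shift and turn from the pose measured when the call began, along the tool's axes at that moment; what a row does not reach only later rows make up. A row lasts 1/12 s, in which the tool goes at most 41.7 mm and 7.16 degrees, less where a joint would pass 70% of its speed; a pose out of reach is approached as far as the arm can. A call with a gripper value outside its range is refused whole. The fingers move at their own pace and stop on an object; the grip force is fixed at half the most. Time passes only in rows, so rows that repeat a pose let the fingers close. It gives the time, the measured TCP pose, the force and the opening at its end, in the units of the state.
- get_obs(): the state, without advancing time (a new reading comes with each control period).
- camera(name): name is "scene" or "top"; returns (picture, depth): 420x560x3 uint8, red, green, blue; 420x560 float32, m along the optical axis (not along the pixel's ray), 0 where there is no reading.
- get_calibration(name): a dict with "fx", "fy", "cx", "cy" (pixels), "world_from_camera" (4x4, takes a point from camera to world coordinates). Camera axes: x right, y down, z forward; pixel columns grow to the right and rows downward; lengths in m; the calibration is good to about 2 mm. A picture is of the moment at which its call begins. get_calibration takes no time and is no camera call.
- hand_in(): hands the job in, once; it reports no verdict.
The state is a dict: "time_s": time; "q": joint angles; "dq": joint speeds; "joint_efforts": joint torques, N m; "eef_pos": TCP position; "eef_rot": TCP orientation; "wrist_force": force on the tool from outside, world axes, zero at the start; "torque": the same for the moment, N m; "opening": opening from 0.0 (shut) to 1.0 (fully open).
Only numpy, scipy, OpenCV 4.12 (cv2) and the standard library are available. Lean on these libraries where they do the work, as an engineer would, in place of code of your own. Each camera call takes 0.05 s, during which the arm holds its last target.

## Task

Tidy the bench: put every loose PVC trunking offcut into the dump pan while it stands on the bench, then lift the pan by its red handle and tip the whole load into the blue scrap bin (one that misses the bin may be put in by hand), and set the empty pan back flat and squarely on its black rubber mat. The scraper belongs in the beech holder: slide its blade into the slot until the handle's shoulder is up against the block, and leave it there. Do not shift the black ceiling rose or the red pliers.

Things in the scene. Friction and masses are not known exactly. Their poses are not given: they have to be found in the camera images.
- offcut1: Offcut of PVC trunking, a box-shaped piece 80 mm long (its x axis) x 38 mm (y) x 32 mm (z), light grey, about 60 g. Origin at its centre. Lies on the bench at the start on an 80 x 38 face (32 mm high); may be absent.
- offcut2: Offcut of PVC trunking, a box-shaped piece 80 mm long (its x axis) x 38 mm (y) x 32 mm (z), white, about 60 g. Origin at its centre. Lies on the bench at the start on an 80 x 38 face (32 mm high); may be absent.
- offcut3: Offcut of PVC trunking, a box-shaped piece 80 mm long (its x axis) x 38 mm (y) x 32 mm (z), light grey, about 60 g. Origin at its centre. Lies on the bench at the start on an 80 x 38 face (32 mm high); may be absent.
- offcut4: Offcut of PVC trunking, a box-shaped piece 80 mm long (its x axis) x 38 mm (y) x 32 mm (z), white, about 60 g. Origin at its centre. Lies on the bench at the start on an 80 x 38 face (32 mm high); may be absent.
- pan: Aluminium dump pan, loose, 0.4 kg, 210 mm wide (y), floor 4 mm thick. Origin on the underside, in the floor's middle; z up. Side walls (y = +-103) and back wall (x = +78) 4 mm thick, 50 mm high. No front wall: at the -x end the floor ramps up from x = -50 to the pouring lip. Friction about 0.6, so pour by lowering the lip 60 to 70 degrees.
- pan_handle (a point): Centre of the pan's red handle, at x = 92, y = 0, z = 77 in the pan's frame: a bar behind the back wall, 20 mm thick (x, from 82 to 102), 100 mm long (y), 25 mm high (from z = 65 to 90). Grip it from above across its thickness, fingers closing along the pan's x.
- pan_lip (a point): Middle of the pan's pouring lip, at x = -87, y = 0, z = 12 in the pan's frame.
- mat: Black rubber mat, fixed to the bench, 190 x 240 x 3 mm; origin under its centre. The pan starts on it, about centred (pan origin over mat origin) with the axes parallel.
- bin: Blue open-topped scrap bin, fixed, 240 mm (x) x 300 mm (y) x 80 mm high, walls and floor 6 mm; origin under its centre.
- scraper: Flat scraper, 180 g, lying flat. Origin on the underside at the shoulder where handle and blade meet; x along the blade away from the handle, z up. Steel blade from x = 0 to 72, 60 mm wide (y), 4 mm thick (z 0 to 4). Dark wooden handle from x = -110 to 0, 24 mm wide, 28 mm high, flush with the blade underneath. Centre of mass near x = -14.
- scraper_tip (a point): Middle of the scraper blade's front edge (x = +72 in the scraper's frame).
- holder: Beech block, fixed, a black inlay on top just above the slot (its open end is the mouth), 95 mm (x) x 110 mm (y) x 80 mm high; origin under its centre. A level slot opens in its -x face (at x = -47.5): 68 mm wide (y from -34 to +34), 10 mm high (z 45 to 55), 75 mm deep towards +x (to x = +27.5). Scraper home: its tip at x = +24.5; it may droop a few degrees..
- holder_mouth (a point): Centre of the slot's mouth in the holder's front face, 50 mm above the bench; x axis points into the slot.
- rose: Black bakelite ceiling rose, 90 mm across, 34 mm high, loose; a bystander. Origin under its centre.
- pliers: Steel pliers with red handles, about 175 mm long and 18 mm high, lying on the bench; a bystander. Origin near the pivot.
Not all that is in view belongs to the job. Leave any orange or purple look-alike of the offcut3 alone.

How it is judged:
On the way, in this order (a step that is already met when the one before it is completed fails the run):
1. every offcut present lies in the pan, the pan standing on the bench (x of offcut1 in the frame of pan between -0.085 and 0.08 m and y of offcut1 in the frame of pan between -0.103 and 0.103 m and z of offcut1 in the frame of pan between 0 and 0.085 m and x of offcut2 in the frame of pan between -0.085 and 0.08 m and y of offcut2 in the frame of pan between -0.103 and 0.103 m and z of offcut2 in the frame of pan between 0 and 0.085 m and x of offcut3 in the frame of pan between -0.085 and 0.08 m and y of offcut3 in the frame of pan between -0.103 and 0.103 m and z of offcut3 in the frame of pan between 0 and 0.085 m and x of offcut4 in the frame of pan between -0.085 and 0.08 m and y of offcut4 in the frame of pan between -0.103 and 0.103 m and z of offcut4 in the frame of pan between 0 and 0.085 m and angle between pan's own z axis and vertical below 0.1 rad and height (world z) of pan below 0.015 m), for 0.2 s.
2. the pan is tipped steeply with its middle above the bin (angle between pan's own z axis and vertical above 0.7 rad and horizontal distance between pan and bin below 0.22 m and height (world z) of pan above 0.1 m), for 0.1 s.
3. the pan stands on its mat again and every offcut is in the bin (horizontal distance between pan and mat below 0.04 m and angle between pan's own z axis and vertical below 0.08 rad and height (world z) of pan below 0.012 m and angle between the x axis of pan and the x axis of mat, either way round below 0.35 rad and x of offcut1 in the frame of bin between -0.116 and 0.116 m and y of offcut1 in the frame of bin between -0.146 and 0.146 m and z of offcut1 in the frame of bin between 0 and 0.08 m and x of offcut2 in the frame of bin between -0.116 and 0.116 m and y of offcut2 in the frame of bin between -0.146 and 0.146 m and z of offcut2 in the frame of bin between 0 and 0.08 m and x of offcut3 in the frame of bin between -0.116 and 0.116 m and y of offcut3 in the frame of bin between -0.146 and 0.146 m and z of offcut3 in the frame of bin between 0 and 0.08 m and x of offcut4 in the frame of bin between -0.116 and 0.116 m and y of offcut4 in the frame of bin between -0.146 and 0.146 m and z of offcut4 in the frame of bin between 0 and 0.08 m), for 0.2 s.
At the end, for the whole second after the job is handed in: Every offcut present lies inside the scrap bin with its centre below the rim; the pan stands flat on the bench on its mat, its origin within 40 mm of the mat's centre and 20 degrees of square; the scraper's blade is in the holder slot with the shoulder within 8 mm of the block; all is at rest (all of step 3 and x of scraper_tip in the frame of holder above 0.0165 m and y of scraper_tip in the frame of holder between -0.012 and 0.012 m and z of scraper_tip in the frame of holder between 0.038 and 0.062 m and angle between the x axis of scraper and the x axis of holder, either way round below 0.2 rad and linear speed of each of offcut1, offcut2, offcut3, offcut4, pan, scraper below 0.03 m/s); the robot touches nothing.
It fails at once if the ceiling rose is shifted by more than 30 mm (distance of rose from where it was at the start of the episode above 0.03 m).
It fails at once if the pliers are shifted by more than 30 mm (distance of pliers from where it was at the start of the episode above 0.03 m).
Of offcut1, offcut2, offcut3, offcut4 only 2 to 4 are there at a start; the rules pass over those that are not, and their reading is None.
At some moment in a run one of offcut1, offcut2, offcut3, offcut4 may be knocked a few centimetres aside while the robot is not near it.
It also fails if it takes over 210 s, if anything falls off the work surface, if the arm or the gripper's body presses on something with over 40 N, if the wrist force passes 120 N, or if a joint passes its speed limit or range.

## Working session

There is one attempt and no reset: what is moved stays moved. The work goes in short steps, Python scripts to look and compute and a shell command to move; the robot and the scene stay as the last step left them, time stands still between calls to the robot, and variables do not carry over. Pictures are saved under pics/ and viewed, and the job is handed in when it is done.

```bash
ls; mkdir -p pics; python3 - <<'E'
from bench import *
import cv2
print(get_obs())
for n in ("scene","top"):
    p,d=camera(n); cv2.imwrite(f"pics/{n}0.png",p[:,:,::-1]); import numpy as np; np.save(f"{n}_d0.npy",d)
    print(get_calibration(n))
E
```

```text
pics
{'time_s': 0.0, 'q': array([ 9.30692791e-01,  1.81546134e-01,  1.60799605e+00, -3.41131233e-05,
        1.35379065e+00, -2.06306160e-01]), 'dq': array([-0.00201242, -0.00038004, -0.0009913 ,  0.00124741, -0.0006036 ,
        0.00026264]), 'joint_efforts': array([ 8.09188277e-04, -4.44870758e+01, -3.51350856e+01, -5.40872691e-05,
        8.84300389e-03,  1.28120251e-05]), 'eef_pos': array([0.24132921, 0.52126939, 0.21228709]), 'eef_rot': array([-3.42148403e-04,  2.15198334e-01,  9.76569977e-01, -8.00167496e-04]), 'wrist_force': array([ 0.23053618,  0.11047529, -0.23832951]), 'torque': array([-0.01977123, -0.00417352, -0.02276846]), 'opening': 1.0008988486048573}
{'fx': 517.3406426021642, 'fy': 517.3406426021642, 'cx': 281.6668742226259, 'cy': 206.2068336097245, 'world_from_camera': array([[-0.8933389 ,  0.37676705, -0.24493307,  0.86773835],
       [ 0.44933087,  0.75724417, -0.47400743,  0.66116514],
       [ 0.00688376, -0.53350526, -0.84576873,  1.4153349 ],
       [ 0.        ,  0.        ,  0.        ,  1.        ]])}
{'fx': 529.4856270618827, 'fy': 529.4856270618827, 'cx': 276.1237621806812, 'cy': 207.663698977086, 'world_from_camera': array([[ 0.02393812, -0.98885957,  0.14691399,  0.28251918],
       [-0.99965804, -0.02522397, -0.00689545, -0.09726105],
       [ 0.01052438, -0.14669869, -0.98912524,  1.43686508],
       [ 0.        ,  0.        ,  0.        ,  1.        ]])}
```

View pics/scene0.png

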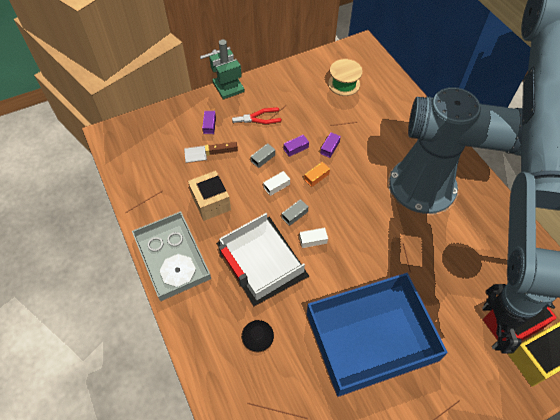

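View pics/top0.png

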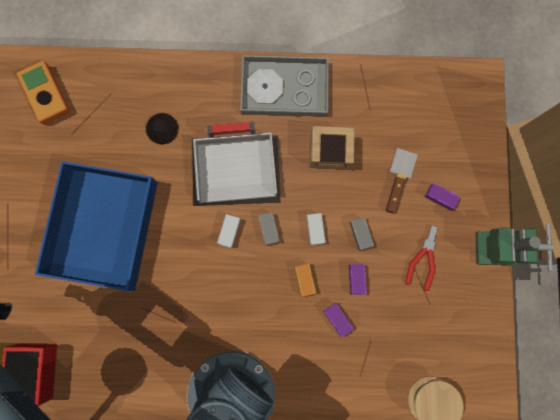

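The top view shows four offcuts: white (229,231), grey (269,229), white (316,229), grey (362,234). Pan at (236,170) with its handle at the far side, bin (97,225), holder (333,148), scraper (400,182), rose (162,128), pliers (425,258). Orange and purple decoys are at (305,280), (358,279), (340,320) and (443,197).

```bash
cat > h.py <<'E'
from bench import *
import numpy as np, cv2
def ray(n,u,v,z,C={}):
    if n not in C: C[n]=get_calibration(n)
    c=C[n]; T=c["world_from_camera"]
    d=T[:3,:3]@np.array([(u-c["cx"])/c["fx"],(v-c["cy"])/c["fy"],1.]); o=T[:3,3]
    return o+d*(z-o[2])/d[2]
def cloud(n,d):
    c=get_calibration(n); T=c["world_from_camera"]
    v,u=np.mgrid[:d.shape[0],:d.shape[1]]
    P=np.stack([(u-c["cx"])/c["fx"]*d,(v-c["cy"])/c["fy"]*d,d],-1)
    return P@T[:3,:3].T+T[:3,3]
def rect(pts):
    (cx,cy),(w,h),a=cv2.minAreaRect(np.float32(pts[:,:2]*1000)); 
    if w<h: w,h,a=h,w,a+90
    a=(a+90)%180-90
    return np.round([cx,cy,w,h,a],1)
E
python3 - <<'E'
from h import *
p=cv2.imread("pics/top0.png"); d=np.load("top_d0.npy"); P=cloud("top",d)
hsv=cv2.cvtColor(p,cv2.COLOR_BGR2HSV)
z=P[...,2]
def blobs(m,minA=60):
    n,l,s,c=cv2.connectedComponentsWithStats(m.astype(np.uint8))
    return [(l==i,s[i],c[i]) for i in range(1,n) if s[i][4]>=minA]
# top faces of offcuts
m=(z>0.024)&(z<0.040)&(hsv[...,1]<90)
for b,s,c in blobs(m):
    if s[4]<1500: print("offc",c.round(),s[4],rect(P[b]),np.median(z[b]).round(4),p[b].mean(0).round())
m=(z>0.07)&(z<0.09)
for b,s,c in blobs(m):
    if s[4]<6000: print("z80",c.round(),s[4],rect(P[b]),np.median(z[b]).round(4),p[b].mean(0).round())
m=((hsv[...,0]<8)|(hsv[...,0]>172))&(hsv[...,1]>150)&(z>.05)
for b,s,c in blobs(m): print("red",c.round(),s[4],rect(P[b]),np.median(z[b]).round(4))
# table z check
print(np.median(z[100:140,420:440]))
for n,box in (("holder",(305,120,60,55)),("scraper",(378,140,50,80)),("pan",(185,115,105,95))):
    x,y,w,h=box
    cv2.imwrite(f"pics/{n}z.png",cv2.resize(p[y:y+h,x:x+w],None,fx=6,fy=6,interpolation=cv2.INTER_CUBIC))
s=cv2.imread("pics/scene0.png")[135:225,175:260]; cv2.imwrite("pics/scz.png",cv2.resize(s,None,fx=6,fy=6,interpolation=cv2.INTER_CUBIC))
E
```

```text
offc [288.  62.] 349 [ 869.9 -122.1  240.9  109.8   88. ] 0.0327 [ 95. 104. 109.]
offc [282. 108.] 283 [ 788.6 -122.4  241.7   73.4   86.3] 0.0325 [100. 108. 109.]
offc [160. 126.] 340 [709.1 216.4  61.3  60.8  84.5] 0.0311 [27. 29. 35.]
offc [218. 140.] 83 [674.5  52.8 129.4  13.2 -77.8] 0.0329 [76. 80. 84.]
offc [269. 228.] 421 [436.3 -88.6  79.8  37.9  14.6] 0.0321 [113. 121. 124.]
offc [316. 228.] 426 [ 438.9 -215.    80.9   38.5    8.6] 0.0319 [172. 180. 180.]
offc [229. 230.] 433 [428.   18.   80.2  38.6 -14.4] 0.0321 [175. 182. 181.]
offc [362. 233.] 435 [ 428.9 -339.    79.9   39.3   18.5] 0.032 [109. 118. 121.]
z80 [333. 144.] 1491 [ 657.8 -252.7  111.    97.5   88.6] 0.08 [ 70.  94. 115.]
z80 [224. 132.] 75 [683.7  37.   82.4   8.7 -82.3] 0.0826 [40. 46. 97.]
z80 [ 92. 224.] 1295 [429.1 361.  300.8 243.2  -8.4] 0.0788 [100.  67.  44.]
z80 [548. 247.] 248 [ 400.6 -799.   119.7   43.5   -2.8] 0.0848 [120. 125. 131.]
z80 [492. 247.] 107 [ 394.8 -665.5   87.8   29.3   19.2] 0.0813 [41. 56. 47.]
z80 [  2. 356.] 70 [ 95.7 558.8  51.4  21.9   8.5] 0.0819 [ 30.  53. 100.]
z80 [ 36. 368.] 438 [ 72.5 472.9 164.9  78.3  33.6] 0.0858 [ 26.  29. 107.]
z80 [439. 402.] 1320 [  13.9 -521.3  120.8   91.6  -88.6] 0.0734 [104. 145. 175.]
red [230. 127.] 318 [490.2 -14.1 436.5  98.2   9.1] 0.0921
red [ 35. 367.] 970 [123.2 222.  696.7 154.4 -76. ] 0.0868
-0.00011042910091429992
```

View pics/holderz.png

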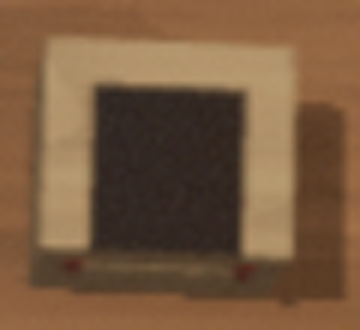

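View pics/scraperz.png

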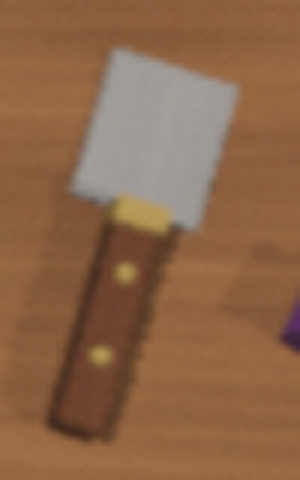

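View pics/panz.png

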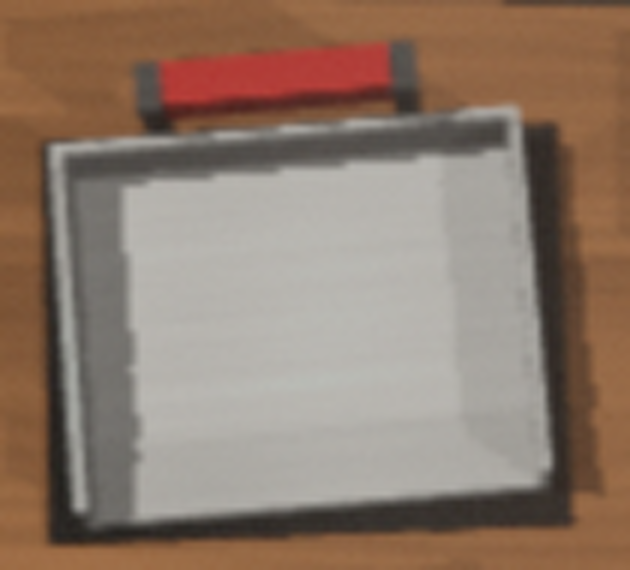

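View pics/scz.png

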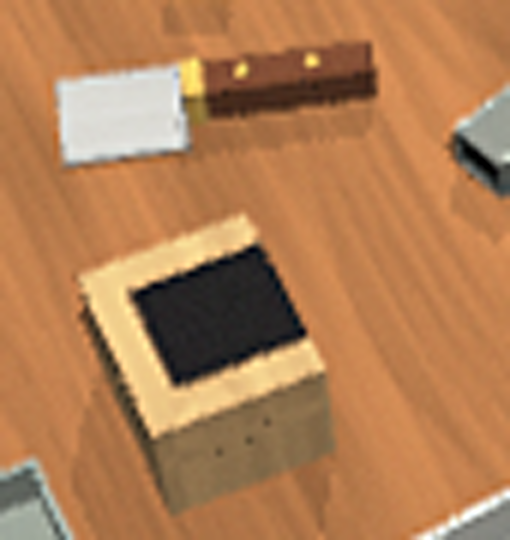

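```bash
python3 - <<'E'
from h import *
p=cv2.imread("pics/top0.png"); d=np.load("top_d0.npy"); P=cloud("top",d);z=P[...,2]
hsv=cv2.cvtColor(p,cv2.COLOR_BGR2HSV)
# handle top
b=np.zeros(z.shape,bool); b[120:138,203:258]=1
m=b&((hsv[...,0]<8)|(hsv[...,0]>172))&(hsv[...,1]>120)
print("handle",m.sum(),np.percentile(z[m],[5,50,95]))
c=cv2.minAreaRect(np.argwhere(m)[:,::-1].astype(np.float32)); print(c,[ray("top",*q,0.09).round(4) for q in cv2.boxPoints(c)])
# pan walls z~.05
b=np.zeros(z.shape,bool); b[125:215,185:290]=1
m=b&(z>.044)&(z<.058)&(hsv[...,1]<120); print("walls",m.sum(),rect(P[m]))
# scraper handle/blade
b=np.zeros(z.shape,bool); b[140:220,380:425]=1
m=b&(z>.018)&(z<.032); print("sh",m.sum(),rect(P[m]),np.median(z[m]),P[m].mean(0))
m=b&(hsv[...,1]<60)&(hsv[...,2]>100)&(z<.015); 
n,l,s,c=cv2.connectedComponentsWithStats(m.astype(np.uint8)); i=1+s[1:,4].argmax(); m=l==i
print("blade",m.sum(),rect(P[m]),np.median(z[m]),P[m].mean(0))
# inlay
b=np.zeros(z.shape,bool); b[120:175,305:365]=1
m=b&(z>.07)&(hsv[...,2]<50);print("inlay",m.sum(),rect(P[m]))
m=b&(z>.077)&(z<.083);print("block",rect(P[m]))
# mat (dark, z small around pan)
E
```

```text
handle 379 [0.0713122  0.09142908 0.09777214]
((230.37588500976562, 128.01036071777344), (10.048503875732422, 38.11787796020508), 85.2363510131836) [array([0.699 , 0.0699, 0.09  ]), array([ 0.7103, -0.0296,  0.09  ]), array([ 0.6831, -0.0327,  0.09  ]), array([0.6719, 0.0666, 0.09  ])]
walls 375 [599.6   6.7 210.7 169.2 -83.6]
sh 341 [ 543.5 -432.1  111.    24.6  -16.5] 0.027672680356388923 [ 0.54265374 -0.43117729  0.02719527]
blade 528 [ 631.4 -458.2   73.3   61.   -15.7] 0.004017261149286466 [ 0.63169491 -0.45753584  0.00407283]
inlay 96 [ 6.464e+02 -2.515e+02  6.520e+01  5.600e+01  5.000e-01]
block [ 657.8 -252.8  110.4   96.8   89.2]
```

```bash
python3 - <<'E'
import bench
print([n for n in dir(bench) if not n.startswith('_')])
print(getattr(bench,'tip_extent',None))
from h import *
p=cv2.imread("pics/top0.png")
# mat: dark pixels around pan
hsv=cv2.cvtColor(p,cv2.COLOR_BGR2HSV); m=(hsv[...,2]<60).astype(np.uint8); m[:, :185]=0;m[:,290:]=0;m[:140]=0;m[215:]=0
pts=np.argwhere(m)[:,::-1]
W=np.array([ray("top",*q,0.003) for q in pts]); print("mat",rect(W))
E
```

```text
['MotionError', 'camera', 'get_calibration', 'get_obs', 'hand_in', 'tip_extent']
0.014
mat [592.1   7.7 236.3 173.4 -86. ]
```

```bash
cat >> h.py <<'E'
from scipy.spatial.transform import Rotation as R
def pose():
    o=get_obs(); w,x,y,z=o["eef_rot"]; return np.array(o["eef_pos"]),R.from_quat([x,y,z,w]),o
def down(yaw):  # tool y at yaw (deg), z down
    c,s=np.cos(np.radians(yaw)),np.sin(np.radians(yaw))
    return R.from_matrix(np.array([[-s*-1*-1,0,0]]*0+[[ -s*-1*1 if 0 else s, c,0],[ -c, s,0],[0,0,-1]]))
def go(x,y,z,yaw=None,rot=None):
    p,r,o=pose(); t=rot if rot is not None else (down(yaw) if yaw is not None else r)
    s=r.inv().apply(np.array([x,y,z])-p)*1000; v=(r.inv()*t).as_rotvec()
    print("shift",s.round(1).tolist(),"turn",v.round(3).tolist(),"rows>=",max(np.linalg.norm(s)/41.7,np.degrees(np.linalg.norm(v))/7.16).round(1),"t",round(o["time_s"],2))
PAN=np.array([0.604,0.007]); PY=6.4
def panpt(x,y):
    c,s=np.cos(np.radians(PY)),np.sin(np.radians(PY)); return PAN+np.array([c*x-s*y,s*x+c*y])/1000
E
python3 - <<'E'
from h import *
p,r,o=pose(); print(r.as_matrix().round(3)); print(down(65.2).as_matrix().round(3), np.linalg.det(down(20).as_matrix()))
go(0.428,0.018,0.15,75.6)
E
```

```text
[[-0.907  0.42  -0.001]
 [ 0.42   0.907 -0.001]
 [ 0.    -0.002 -1.   ]]Traceback (most recent call last):
  File "<stdin>", line 2, in <module>
  File "h.py", line 23, in down
    return R.from_matrix(np.array([[-s*-1*-1,0,0]]*0+[[ -s*-1*1 if 0 else s, c,0],[ -c, s,0],[0,0,-1]]))
           ~~~~~~~~~~~~~^^^^^^^^^^^^^^^^^^^^^^^^^^^^^^^^^^^^^^^^^^^^^^^^^^^^^^^^^^^^^^^^^^^^^^^^^^^^^^^^
  File "scipy/spatial/transform/_rotation.pyx", line 1143, in scipy.spatial.transform._rotation.Rotation.from_matrix
ValueError: Non-positive determinant (left-handed or null coordinate frame) in rotation matrix 0: [[ 0.90777748  0.41945208  0.        ]
 [-0.41945208  0.90777748  0.        ]
 [ 0.          0.         -1.        ]].
```

```bash
python3 - <<'E'
s=open('h.py').read().split('\n')
i=[k for k,l in enumerate(s) if 'R.from_matrix' in l][0]
s[i]="    return R.from_matrix(np.array([[-s,c,0],[c,s,0],[0,0,-1.]]))"
open('h.py','w').write('\n'.join(s))
E
python3 - <<'E'
from h import *
p,r,o=pose(); print((r.as_matrix()-down(65.2).as_matrix()).round(3))
go(0.428,0.018,0.15,75.6)
E
```

```text
[[ 0.     0.001 -0.001]
 [ 0.001 -0.    -0.001]
 [ 0.    -0.002  0.   ]]
shift [-381.0, -378.1, 62.8] turn [-0.002, -0.0, -0.183] rows>= 13.0 t 0.1
```

```bash
python3 -m jog '[[[-381,-378,63],[-0.002,0,-0.183],1],[[-381,-378,63],[-0.002,0,-0.183],1],[[-381,-378,63],[-0.002,0,-0.183],1],[[-381,-378,63],[-0.002,0,-0.183],1],[[-381,-378,63],[-0.002,0,-0.183],1],[[-381,-378,63],[-0.002,0,-0.183],1],[[-381,-378,63],[-0.002,0,-0.183],1],[[-381,-378,63],[-0.002,0,-0.183],1],[[-381,-378,63],[-0.002,0,-0.183],1],[[-381,-378,63],[-0.002,0,-0.183],1],[[-381,-378,63],[-0.002,0,-0.183],1],[[-381,-378,63],[-0.002,0,-0.183],1],[[-381,-378,63],[-0.002,0,-0.183],1],[[-381,-378,63],[-0.002,0,-0.183],1],[[-381,-378,63],[-0.002,0,-0.183],1],[[-381,-378,63],[-0.002,0,-0.183],1]]'
python3 - <<'E'
from h import *
go(0.428,0.018,0.018,75.6); print(get_obs()["q"].round(3))
E
```

```text
time_s: 1.43
eef_pos: [0.4275, 0.0184, 0.1494]
eef_rot: [-0.001, 0.126, 0.992, 0.001]
wrist_force: [-0.9, 0.3, 0.3]
opening: 0.998
shift [-0.8, -0.4, 131.4] turn [0.001, -0.002, -0.001] rows>= 3.2 t 1.43
[-2.370e-01 -8.700e-02  2.023e+00  1.000e-03  1.208e+00 -1.556e+00]
```

```bash
python3 -m jog '[[[-1,0,60],[0,0,0],1],[[-1,0,110],[0,0,0],1],[[-1,0,131],[0,0,0],1],[[-1,0,131],[0,0,0],1],[[-1,0,131],[0,0,0],0],[[-1,0,131],[0,0,0],0],[[-1,0,131],[0,0,0],0],[[-1,0,131],[0,0,0],0],[[-1,0,131],[0,0,0],0],[[-1,0,131],[0,0,0],0],[[-1,0,131],[0,0,0],0],[[-1,0,131],[0,0,0],0],[[-1,0,90],[0,0,0],0],[[-1,0,30],[0,0,0],0],[[-1,0,0],[0,0,0],0],[[-1,0,0],[0,0,0],0]]'
python3 - <<'E'
from h import *
for x in (30,-32):
  for y in (-50,50): print(x,y,panpt(x,y).round(4))
go(*panpt(30,50),0.15,6.4); print(get_obs()["q"].round(3))
E
```

```text
time_s: 2.77
eef_pos: [0.4327, 0.0172, 0.1563]
eef_rot: [0.005, 0.126, 0.992, 0.0]
wrist_force: [1.1, 0.4, 0.9]
opening: 0.001
30 -50 [ 0.6394 -0.0393]
30 50 [0.6282 0.06  ]
-32 -50 [ 0.5778 -0.0463]
-32 50 [0.5666 0.0531]
shift [-178.6, 90.2, 8.0] turn [0.007, 0.007, 1.207] rows>= 9.7 t 2.77
[-2.370e-01 -9.300e-02  2.013e+00  1.000e-03  1.212e+00 -1.556e+00]
```

The gripper closed fully (opening 0.001), so that grasp missed. I'll look before trying again.

```bash
cat >> h.py <<'E'
def find(tag,view=True):
    p,d=camera("top"); p=p[:,:,::-1].copy(); cv2.imwrite(f"pics/top{tag}.png",p); np.save("d.npy",d)
    P=cloud("top",d); hsv=cv2.cvtColor(p,cv2.COLOR_BGR2HSV); z=P[...,2]
    m=(z>0.024)&(z<0.040)&(hsv[...,1]<90)&(P[...,0]<.54)&(P[...,0]>.25)
    n,l,s,c=cv2.connectedComponentsWithStats(m.astype(np.uint8))
    for i in range(1,n):
        if 100<s[i][4]<1500: print("offc",c[i].round(),s[i][4],rect(P[l==i]),np.median(z[l==i]).round(4))
    return p,d,P
E
python3 - <<'E'
from h import *
find("1")
p,d=camera("scene"); cv2.imwrite("pics/scene1.png",p[:,:,::-1])
E
```

```text
offc [269. 228.] 420 [436.3 -88.3  80.4  37.5  14.8] 0.0322
offc [316. 228.] 430 [ 438.5 -214.9   80.    38.7    8.9] 0.0319
offc [362. 233.] 430 [ 429.  -338.9   79.9   39.7   18.4] 0.032
```

View pics/top1.png

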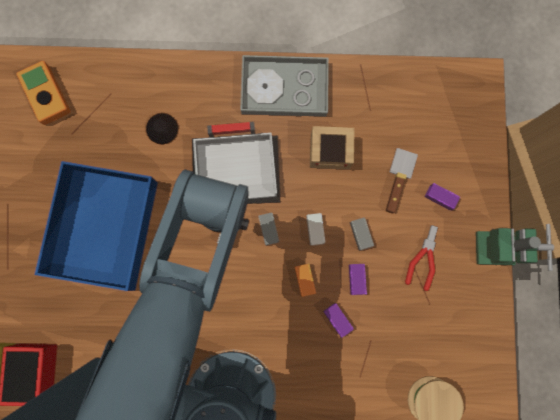

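View pics/scene1.png

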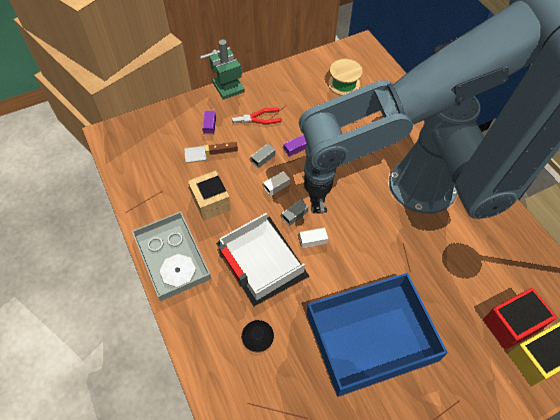

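The scene view shows the white piece still at (314,238). The fingers were probably still closing when I lifted. I'll measure it in the scene view and retry in shorter calls.

```bash
cat >> h.py <<'E'
def fscene(tag=None,zlo=.024,zhi=.04,sat=90):
    p,d=camera("scene"); p=p[:,:,::-1].copy()
    if tag: cv2.imwrite(f"pics/scene{tag}.png",p)
    P=cloud("scene",d); hsv=cv2.cvtColor(p,cv2.COLOR_BGR2HSV); z=P[...,2]
    m=(z>zlo)&(z<zhi)&(hsv[...,1]<sat)&(P[...,0]<.54)&(P[...,0]>.25)
    n,l,s,c=cv2.connectedComponentsWithStats(m.astype(np.uint8))
    for i in range(1,n):
        if 60<s[i][4]<1500: print("sc offc",c[i].round(),s[i][4],rect(P[l==i]),np.median(z[l==i]).round(4))
    return p,d,P
E
python3 - <<'E'
from h import *
fscene()
E
python3 -m jog '[[[0,0,0],[0,0,0],1],[[0,0,0],[0,0,0],1],[[0,0,0],[0,0,0],1],[[0,0,0],[0,0,0],1],[[0,0,0],[0,0,0],1],[[0,0,0],[0,0,0],1]]'
python3 - <<'E'
from h import *
go(0.428,0.018,0.018,75.6)
E
```

```text
sc offc [263. 153.] 226 [ 430.5 -334.8   84.2   41.5   18.6] 0.0306
sc offc [276. 181.] 253 [ 438.  -209.6   83.4   43.2    6. ] 0.0305
sc offc [295. 210.] 284 [435.8 -83.3  82.1  42.9  16.3] 0.0308
sc offc [313. 236.] 311 [427.5  22.7  82.2  42.8 -12.7] 0.0307
time_s: 3.42
eef_pos: [0.4287, 0.018, 0.1494]
eef_rot: [-0.0, 0.126, 0.992, 0.001]
wrist_force: [-0.3, 0.3, -0.3]
opening: 0.845
shift [0.5, -0.3, 131.4] turn [0.001, -0.001, -0.001] rows>= 3.2 t 3.42
```

```bash
python3 -m jog '[[[0,0,60],[0,0,0],1],[[0,0,110],[0,0,0],1],[[0,0,131],[0,0,0],1],[[0,0,131],[0,0,0],1],[[0,0,131],[0,0,0],1]]'
python3 -m jog '[[[0,0,0],[0,0,0],0],[[0,0,0],[0,0,0],0],[[0,0,0],[0,0,0],0],[[0,0,0],[0,0,0],0],[[0,0,0],[0,0,0],0],[[0,0,0],[0,0,0],0],[[0,0,0],[0,0,0],0],[[0,0,0],[0,0,0],0]]'
```

```text
time_s: 3.83
eef_pos: [0.4255, 0.0189, 0.016]
eef_rot: [-0.004, 0.126, 0.992, 0.001]
wrist_force: [-0.1, -0.4, 1.4]
opening: 0.998
time_s: 4.5
eef_pos: [0.4257, 0.0188, 0.0162]
eef_rot: [-0.004, 0.126, 0.992, 0.001]
wrist_force: [0.1, -0.4, -0.9]
opening: 0.003
```

```bash
python3 - <<'E'
from h import *
p,d,P=fscene("2")
cv2.imwrite("pics/sz2.png",cv2.resize(p[150:280,240:400],None,fx=4,fy=4,interpolation=cv2.INTER_CUBIC))
E
```

```text
sc offc [262. 153.] 228 [ 429.8 -333.6   82.    44.2   20. ] 0.0302
sc offc [276. 181.] 259 [ 437.8 -209.8   82.    44.1    8.3] 0.0305
sc offc [294. 211.] 253 [435.  -84.5  85.1  42.2  16.1] 0.0309
sc offc [311. 237.] 209 [428.2  22.   80.1  43.8 -14.6] 0.0303
```

View pics/sz2.png

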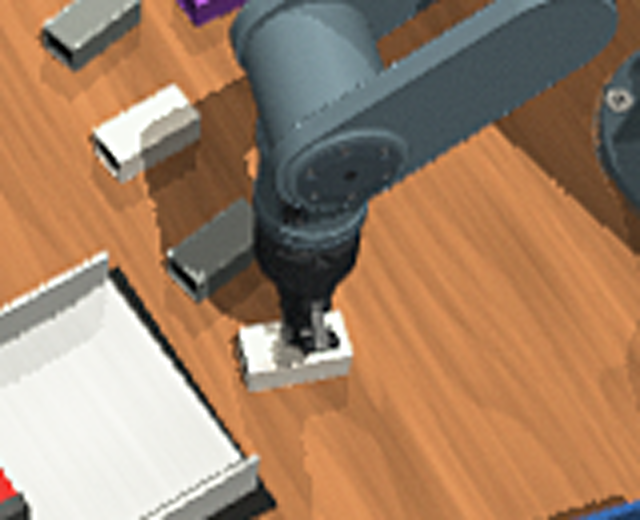

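```bash
python3 - <<'E'
from h import *
p,d,P=fscene()
# pixels of zoom region (240+u/4,150+v/4)
for v in range(220,246,2):
    print(v,[tuple((P[v,u]*1000).round().astype(int)) for u in range(308,328,3)])
E
```

```text
sc offc [263. 153.] 236 [ 428.  -333.8   85.4   43.4   20.6] 0.0306
sc offc [276. 181.] 257 [ 438.8 -210.1   82.4   44.2    9.6] 0.0304
sc offc [294. 211.] 249 [436.5 -83.3  80.5  41.1  14.2] 0.0308
sc offc [312. 237.] 210 [427.9  24.2  80.7  42.5 -14.6] 0.0309
220 [(np.int64(461), np.int64(36), np.int64(167)), (np.int64(455), np.int64(42), np.int64(172)), (np.int64(450), np.int64(49), np.int64(180)), (np.int64(444), np.int64(55), np.int64(185)), (np.int64(435), np.int64(57), np.int64(180)), (np.int64(425), np.int64(57), np.int64(173)), (np.int64(356), np.int64(-21), np.int64(3))]
222 [(np.int64(410), np.int64(-41), np.int64(2)), (np.int64(456), np.int64(44), np.int64(166)), (np.int64(449), np.int64(49), np.int64(168)), (np.int64(442), np.int64(54), np.int64(170)), (np.int64(434), np.int64(57), np.int64(169)), (np.int64(413), np.int64(42), np.int64(129)), (np.int64(358), np.int64(-17), np.int64(-1))]
224 [(np.int64(414), np.int64(-34), np.int64(3)), (np.int64(447), np.int64(33), np.int64(131)), (np.int64(445), np.int64(44), np.int64(146)), (np.int64(442), np.int64(55), np.int64(161))
[... 2655 characters left out ...]
), np.int64(25)), (np.int64(397), np.int64(49), np.int64(19))]
242 [(np.int64(451), np.int64(33), np.int64(25)), (np.int64(441), np.int64(35), np.int64(20)), (np.int64(435), np.int64(41), np.int64(26)), (np.int64(426), np.int64(44), np.int64(23)), (np.int64(414), np.int64(43), np.int64(12)), (np.int64(406), np.int64(47), np.int64(12)), (np.int64(397), np.int64(51), np.int64(10))]
244 [(np.int64(452), np.int64(35), np.int64(15)), (np.int64(444), np.int64(40), np.int64(18)), (np.int64(433), np.int64(40), np.int64(8)), (np.int64(426), np.int64(45), np.int64(12)), (np.int64(415), np.int64(46), np.int64(4)), (np.int64(405), np.int64(48), np.int64(-1)), (np.int64(396), np.int64(51), np.int64(-3))]
```

```bash
python3 - <<'E'
from h import *
p=cv2.imread("pics/scene2.png")
cv2.imwrite("pics/sz2b.png",cv2.resize(p[200:255,290:345],None,fx=10,fy=10,interpolation=cv2.INTER_NEAREST))
E
```

```text
(no output)
```

View pics/sz2b.png

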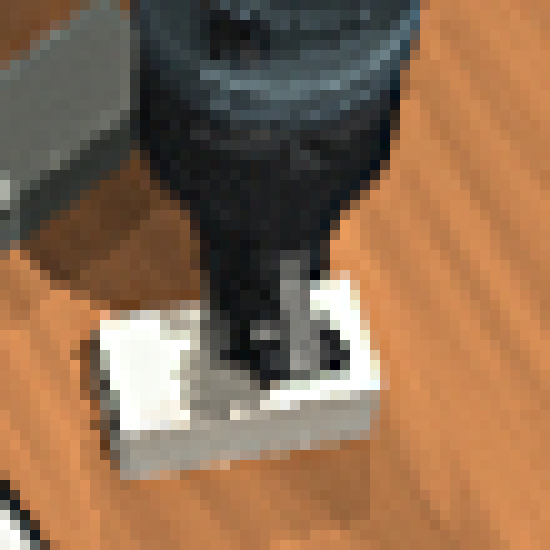

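```bash
python3 -m jog '[[[0,0,-40],[0,0,0],0],[[0,0,-80],[0,0,0],0],[[0,0,-84],[0,0,0],0],[[0,0,-84],[0,0,0],0],[[0,0,-84],[0,0,0],0]]'
python3 - <<'E'
from h import *
p,d,P=fscene("3")
e=get_obs()["eef_pos"]; print(e)
c=get_calibration("scene"); T=np.linalg.inv(c["world_from_camera"])
for dz in (-.014,0,.05):
    q=T[:3,:3]@(e+[0,0,dz])+T[:3,3]; u,v=q[0]/q[2]*c["fx"]+c["cx"],q[1]/q[2]*c["fy"]+c["cy"]; print(dz,u,v)
z=p[180:250,280:350]; z=cv2.resize(z,None,fx=8,fy=8,interpolation=cv2.INTER_NEAREST)
for dz,col in ((-.014,(0,0,255)),(0,(0,255,0))):
    q=T[:3,:3]@(e+[0,0,dz])+T[:3,3]; u,v=q[0]/q[2]*c["fx"]+c["cx"],q[1]/q[2]*c["fy"]+c["cy"]; cv2.circle(z,(int((u-280)*8),int((v-180)*8)),4,col,-1)
cv2.imwrite("pics/sz3.png",z)
E
```

```text
time_s: 5.02
eef_pos: [0.4262, 0.0186, 0.1]
eef_rot: [-0.004, 0.126, 0.992, 0.001]
wrist_force: [-0.3, 0.0, -0.7]
opening: 0.001
sc offc [262. 153.] 227 [ 428.4 -333.6   83.1   43.    19.3] 0.0311
sc offc [276. 181.] 257 [ 438.7 -210.5   84.3   42.9    6.8] 0.0308
sc offc [295. 210.] 284 [436.  -84.2  83.8  41.3  15.2] 0.0304
sc offc [313. 236.] 302 [427.5  23.5  80.6  43.5 -17.1] 0.0306
[0.42535606 0.01882469 0.09908964]
-0.014 314.4371606760086 225.2497484617278
0 314.7240960114548 222.86546778954124
0.05 315.7862492955184 214.039536531704
```

View pics/sz3.png

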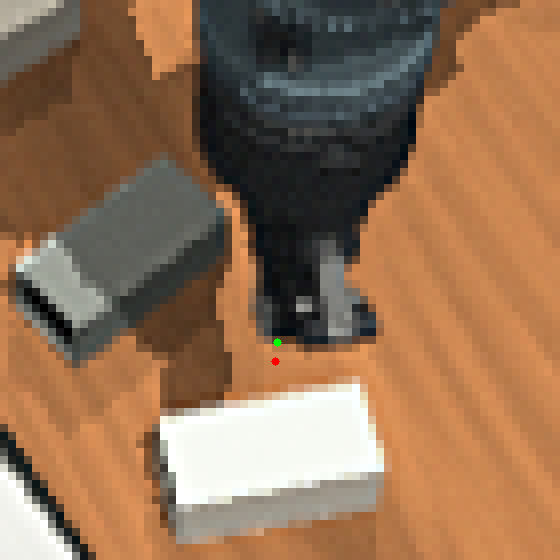

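```bash
python3 - <<'E'
from h import *
np.set_printoptions(suppress=True,linewidth=200)
p,d,P=fscene()
for v in range(210,225):
    print(v,' '.join("%4d,%3d,%3d"%tuple((P[v,u]*1000).round()) for u in range(311,329,2)))
E
```

```text
sc offc [263. 153.] 225 [ 428.5 -335.2   82.2   43.7   19.7] 0.0313
sc offc [276. 181.] 247 [ 438.1 -210.3   82.    44.4    8.7] 0.0306
sc offc [295. 210.] 278 [436.7 -84.   81.8  41.2  13.1] 0.0312
sc offc [313. 236.] 309 [427.7  23.2  81.   42.3 -15.7] 0.0312
210  444, 21,187  448, 37,213  443, 39,213  444, 49,228  443, 58,240  435, 56,231  430, 58,231  338,-59, -4  333,-55, -2
211  438, 11,164  447, 35,205  444, 40,209  448, 55,235  442, 56,232  436, 57,228  432, 61,231  338,-58, -8  336,-50,  1
212  383,-71, -1  445, 33,196  442, 38,201  446, 54,227  441, 56,226  435, 56,222  433, 63,231  342,-52, -4  337,-48, -2
213  386,-66,  2  444, 32,187  438, 33,185  446, 54,221  443, 59,226  436, 58,220  868,661,1415  345,-47,  0  338,-46, -3
214  387,-64,  0  443, 31,180  437, 32,177  429, 30,168  444, 61,224  438, 61,221  353,-45,  3  347,-44,  0  344,-37,  8
215  389,-60,  2  441, 28,169  435, 29,165  431, 33,169  442, 59,216  439, 63,219  352,-47, -7  349,-40,  1  341,-40, -5
216  390,-57,  0  440, 28,163  436, 32,165  435, 40,177  442, 60,212  440, 65,218  434, 67,216  350,-37,  0  34
[... 277 characters left out ...]
,140  447, 49,182  448, 60,200  443, 63,201  441, 69,209  438, 74,213  433, 77,215  352,-23,  4
220  398,-44,  0  435, 23,129  445, 47,172  450, 63,201  447, 68,206  443, 72,209  438, 75,209  433, 77,209  350,-24, -6
221  398,-43, -4  436, 25,127  445, 48,169  453, 69,207  450, 74,212  446, 77,213  437, 74,203  434, 79,207  351,-22, -7
222  401,-37,  1  435, 24,119  445, 49,165  453, 69,201  451, 76,210  445, 77,208  440, 79,207  435, 81,205  356,-14,  1
223  403,-35, -1  396,-34, -5  392,-28,  1  451, 66,190  451, 77,206  445, 78,204  440, 79,202  362,-16, -2  357,-12, -1
224  405,-30,  2  397,-31, -5  393,-26, -1  388,-23,  0  381,-21, -2  377,-16,  3  371,-14,  1  365,-11,  1  358,-10, -4
```

```bash
python3 -m jog '[[[0,0,-40],[0,0,0],1],[[0,0,-80],[0,0,0.1],1],[[0,0,-100],[0,0,0.2],1],[[0,0,-100],[0,0,0.3],1],[[0,0,-100],[0,0,0.4],1],[[0,0,-100],[0,0,0.5],1],[[0,0,-100],[0,0,0.6],1],[[0,0,-100],[0,0,0.7],1],[[0,0,-100],[0,0,0.8],1],[[0,0,-100],[0,0,0.9],1],[[0,0,-100],[0,0,0.9],1],[[0,0,-100],[0,0,0.9],1]]'
python3 - <<'E'
from h import *
def shot(tag):
    p,d=camera("scene"); p=p[:,:,::-1]
    o=get_obs(); e=o["eef_pos"]; r=pose()[1].as_matrix()
    c=get_calibration("scene"); T=np.linalg.inv(c["world_from_camera"])
    z=cv2.resize(p[150:230,270:350],None,fx=7,fy=7,interpolation=cv2.INTER_NEAREST)
    for w,col in ((e+r[:,2]*.014,(0,0,255)),(e,(0,255,0)),(e+r[:,1]*.0425,(0,255,255)),(e-r[:,1]*.0425,(0,255,255)),(e-r[:,2]*.06,(255,255,0))):
        q=T[:3,:3]@w+T[:3,3]; u,v=q[0]/q[2]*c["fx"]+c["cx"],q[1]/q[2]*c["fy"]+c["cy"]; cv2.circle(z,(int((u-270+.5)*7),int((v-150+.5)*7)),4,col,-1)
    cv2.imwrite(f"pics/{tag}.png",z)
shot("open4")
E
```

```text
time_s: 6.12
eef_pos: [0.4253, 0.0187, 0.1973]
eef_rot: [-0.007, 0.544, 0.839, -0.002]
wrist_force: [0.4, 0.0, -0.2]
opening: 1.002
```

View pics/open4.png

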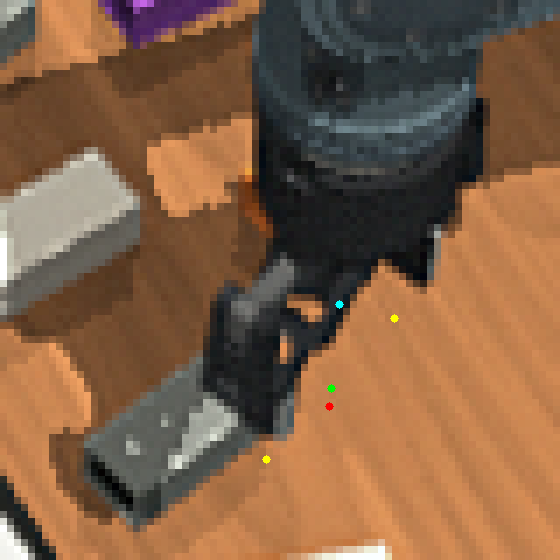

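The drawn gripper sits roughly 20–35 mm higher than the reported TCP implies. I'll calibrate by contact: straddle the piece and creep down while watching the force.

```bash
python3 - <<'E'
from h import *
go(0.428,0.018,0.03,75.6)
E
```

```text
shift [-3.2, 3.8, 167.5] turn [-0.005, -0.013, -0.898] rows>= 7.2 t 6.17
```

```bash
python3 -m jog '[[[-3,4,20],[-0.005,-0.013,-0.898],1],[[-3,4,20],[-0.005,-0.013,-0.898],1],[[-3,4,20],[-0.005,-0.013,-0.898],1],[[-3,4,20],[-0.005,-0.013,-0.898],1],[[-3,4,20],[-0.005,-0.013,-0.898],1],[[-3,4,20],[-0.005,-0.013,-0.898],1],[[-3,4,40],[-0.005,-0.013,-0.898],1],[[-3,4,80],[-0.005,-0.013,-0.898],1],[[-3,4,120],[-0.005,-0.013,-0.898],1],[[-3,4,155],[-0.005,-0.013,-0.898],1],[[-3,4,167],[-0.005,-0.013,-0.898],1],[[-3,4,167],[-0.005,-0.013,-0.898],1]]'
python3 -m jog '[[[0,0,5],[0,0,0],1],[[0,0,10],[0,0,0],1],[[0,0,15],[0,0,0],1],[[0,0,15],[0,0,0],1]]'
python3 -m jog '[[[0,0,4],[0,0,0],1],[[0,0,8],[0,0,0],1],[[0,0,8],[0,0,0],1]]'
python3 -m jog '[[[0,0,3],[0,0,0],1],[[0,0,6],[0,0,0],1],[[0,0,6],[0,0,0],1]]'
```

```text
time_s: 7.17
eef_pos: [0.4243, 0.0191, 0.0268]
eef_rot: [-0.004, 0.124, 0.992, 0.0]
wrist_force: [-0.1, 0.5, 0.2]
opening: 1.001
time_s: 7.5
eef_pos: [0.4245, 0.0191, 0.0118]
eef_rot: [-0.004, 0.124, 0.992, 0.0]
wrist_force: [-0.3, 0.1, -0.2]
opening: 1.0
time_s: 7.75
eef_pos: [0.4243, 0.0191, 0.0035]
eef_rot: [-0.004, 0.124, 0.992, 0.0]
wrist_force: [0.9, 0.4, 0.0]
opening: 0.997
time_s: 8.0
eef_pos: [0.4238, 0.0192, -0.003]
eef_rot: [-0.004, 0.124, 0.992, 0.0]
wrist_force: [0.8, 0.3, -0.4]
opening: 1.001
```

```bash
python3 -m jog '[[[0,0,0],[0,0,0],0.3],[[0,0,0],[0,0,0],0.3],[[0,0,0],[0,0,0],0.3],[[0,0,0],[0,0,0],0.3],[[0,0,0],[0,0,0],0.3],[[0,0,0],[0,0,0],0.3],[[0,0,0],[0,0,0],0.3],[[0,0,0],[0,0,0],0.3]]'
python3 - <<'E'
from h import *
p,d,P=fscene("5")
cv2.imwrite("pics/sz5.png",cv2.resize(p[190:260,285:355],None,fx=8,fy=8,interpolation=cv2.INTER_NEAREST))
E
```

```text
time_s: 8.67
eef_pos: [0.4243, 0.0191, -0.0026]
eef_rot: [-0.004, 0.124, 0.992, 0.0]
wrist_force: [-0.2, -0.5, 5.3]
opening: 0.428
sc offc [263. 153.] 229 [ 429.8 -333.8   82.1   45.2   15.3] 0.0305
sc offc [276. 181.] 256 [ 439.4 -209.6   83.8   43.9   11.1] 0.0302
sc offc [294. 211.] 251 [438.  -83.9  80.6  41.3  15.4] 0.0311
sc offc [306. 236.] 144 [449.   16.1  47.4  38.   72.7] 0.0302
```

View pics/sz5.png

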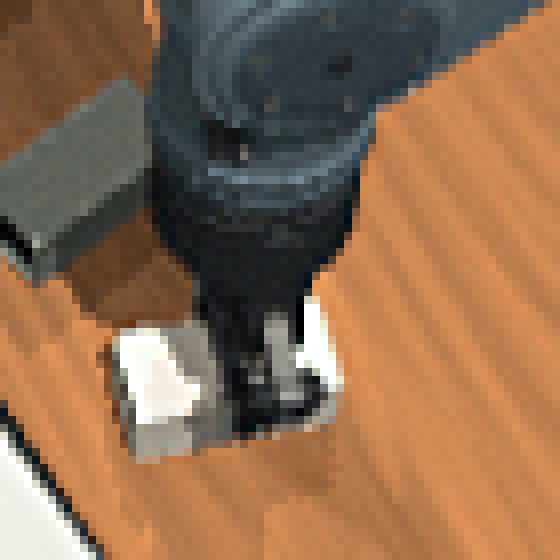

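Opening holds at 0.43 (about 36–38 mm), so the piece is gripped. The real fingertips are therefore 20–30 mm above what the reading implies. Lifting.

```bash
python3 -m jog '[[[0,0,0],[0,0,0],0],[[0,0,-10],[0,0,0],0],[[0,0,-20],[0,0,0],0],[[0,0,-60],[0,0,0],0],[[0,0,-100],[0,0,0],0],[[0,0,-140],[0,0,0],0],[[0,0,-140],[0,0,0],0]]'
python3 - <<'E'
from h import *
p,d,P=fscene("6")
cv2.imwrite("pics/sz6.png",cv2.resize(p[170:260,275:365],None,fx=6,fy=6,interpolation=cv2.INTER_NEAREST))
for v in range(200,232,2):
    print(v,' '.join("%4d,%3d,%3d"%tuple((P[v,u]*1000).round()) for u in range(300,330,4)))
E
```

```text
time_s: 9.3
eef_pos: [0.4308, 0.0177, 0.1461]
eef_rot: [0.003, 0.124, 0.992, -0.001]
wrist_force: [1.5, -0.2, 0.3]
opening: 0.427
sc offc [263. 153.] 225 [ 429.1 -333.9   83.2   42.2   19.3] 0.031
sc offc [276. 181.] 248 [ 438.7 -210.5   82.3   42.9    7.7] 0.0308
sc offc [293. 210.] 226 [436.2 -83.5  85.9  44.2  15.1] 0.0303
200  406,-106, 37  382,-122, -1  369,-117, -3  454, 36,266  447, 44,273  443, 56,287  432, 58,282  312,-86,  0
202  406,-105, 28  385,-116, -3  373,-110, -4  451, 32,249  451, 50,274  442, 56,276  434, 62,279  316,-79,  1
204  410,-97, 29  399,-91, 30  379,-99,  4  452, 34,242  448, 47,258  443, 59,271  420, 45,236  320,-72,  1
206  416,-88, 35  453, -4,179  443,  2,181  452, 35,234  441, 38,231  446, 63,270  422, 48,230  321,-68, -5
208  466, -4,177  457,  3,181  446,  8,181  435, 11,178  443, 42,227  447, 66,264  405, 27,179  324,-63, -7
210  470,  5,183  459,  7,178  449, 13,180  439, 18,180  441, 40,213  446, 67,255  441, 76,265  398, 36,177
212  471,  7,177  462, 13,178  452, 18,179  442, 23,178  445, 48,217  453, 78,266  442, 80,262  403, 45,181
214  466, 
[... 262 characters left out ...]
 453, 62,213  432, 51,180  413, 44,156  399, 44,145
220  427,-63, -6  469, 28,163  868,661,1415  447, 35,156  442, 47,171  373,-30,  3  359,-28, -4  349,-20,  0
222  433,-53,  1  470, 30,155  458, 32,148  398,-37, -1  385,-33, -4  376,-24,  2  364,-19,  1  352,-14, -1
224  435,-48, -2  424,-42, -1  411,-39, -7  403,-28,  3  391,-24,  1  378,-20, -4  368,-12,  2  355, -8, -3
226  439,-40,  1  428,-35,  0  417,-29,  1  405,-24, -1  394,-18, -1  383,-12,  1  373, -5,  4  361,  0,  2
228  443,-33,  2  432,-26,  4  420,-23,  0  407,-19, -5  397,-12, -1  385, -7, -3  374, -1, -3  364,  6,  1
230  446,-27,  1  433,-24, -4  424,-15,  3  413,-10,  2  402, -4,  2  389, -1, -3  380,  8,  4  368, 13,  1
```

View pics/sz6.png

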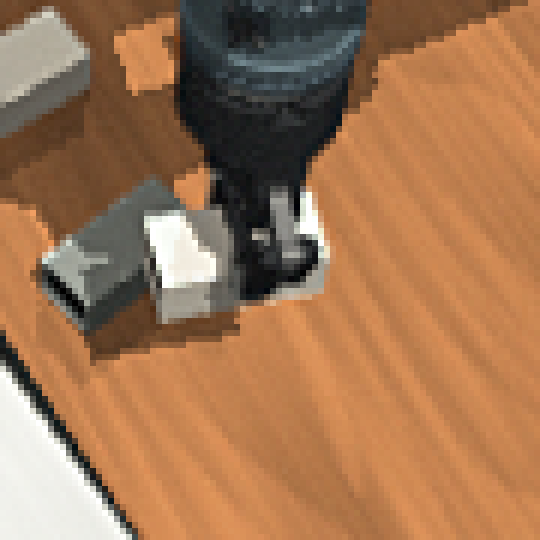

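```bash
python3 - <<'E'
from h import *
go(*panpt(30,50),0.12,6.4)
E
```

```text
shift [-182.6, 89.6, 23.3] turn [0.002, 0.003, 1.211] rows>= 9.7 t 9.35
```

```bash
python3 -m jog '[[[-182,90,23],[0.002,0.003,1.211],0],[[-182,90,23],[0.002,0.003,1.211],0],[[-182,90,23],[0.002,0.003,1.211],0],[[-182,90,23],[0.002,0.003,1.211],0],[[-182,90,23],[0.002,0.003,1.211],0],[[-182,90,23],[0.002,0.003,1.211],0],[[-182,90,23],[0.002,0.003,1.211],0],[[-182,90,23],[0.002,0.003,1.211],0],[[-182,90,23],[0.002,0.003,1.211],0],[[-182,90,23],[0.002,0.003,1.211],0],[[-182,90,23],[0.002,0.003,1.211],0],[[-182,90,23],[0.002,0.003,1.211],0],[[-182,90,23],[0.002,0.003,1.211],0]]'
python3 - <<'E'
from h import *
go(*panpt(30,50),0.009,6.4)
print(get_obs()["q"])
E
```

```text
time_s: 10.43
eef_pos: [0.6273, 0.0606, 0.1198]
eef_rot: [-0.001, 0.666, 0.746, -0.0]
wrist_force: [0.6, 0.8, -0.0]
opening: 0.425
shift [-0.7, 1.1, 110.8] turn [-0.001, -0.0, 0.002] rows>= 2.7 t 10.43
[-9.16640102e-02  3.93867608e-01  1.53691507e+00 -2.03918633e-04
  1.21222311e+00 -2.05681583e-01]
```

```bash
python3 -m jog '[[[0,0,40],[0,0,0],0],[[0,1,75],[0,0,0],0],[[0,1,95],[0,0,0],0],[[0,1,108],[0,0,0],0],[[0,1,111],[0,0,0],0],[[0,1,111],[0,0,0],0]]'
python3 -m jog '[[[0,0,0],[0,0,0],0.6],[[0,0,0],[0,0,0],0.6],[[0,0,0],[0,0,0],0.6],[[0,0,-10],[0,0,0],0.6],[[0,0,-40],[0,0,0],0.6],[[0,0,-80],[0,0,0],0.6],[[0,0,-120],[0,0,0],0.6],[[0,0,-120],[0,0,0],0.6]]'
python3 - <<'E'
from h import *
p,d,P=fscene("7")
cv2.imwrite("pics/sz7.png",cv2.resize(p[170:320,180:380],None,fx=4,fy=4,interpolation=cv2.INTER_NEAREST))
E
```

```text
time_s: 10.93
eef_pos: [0.6269, 0.0608, 0.0085]
eef_rot: [-0.002, 0.665, 0.747, -0.001]
wrist_force: [-1.8, -0.9, -1.0]
opening: 0.43
time_s: 11.6
eef_pos: [0.6341, 0.0603, 0.1397]
eef_rot: [0.005, 0.665, 0.747, 0.004]
wrist_force: [2.7, -0.2, 0.9]
opening: 0.599
sc offc [278. 177.] 88 [ 427.5 -220.9   55.3   25.8    8.7] 0.0311
sc offc [295. 210.] 280 [435.5 -84.   82.9  42.   13.5] 0.0307
```

View pics/sz7.png

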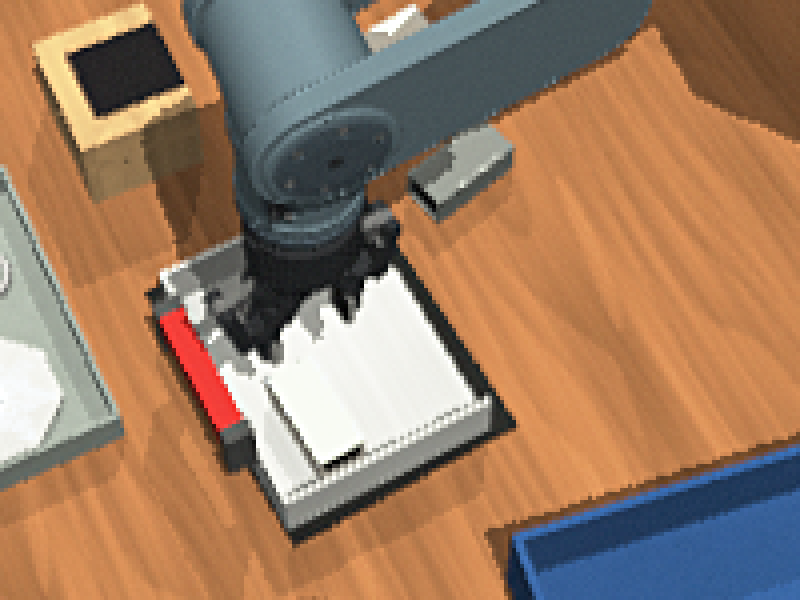

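The scene view shows the white piece lying in the pan, around zoom (320,410). Next is the grey piece at (0.436, -0.088).

```bash
python3 - <<'E'
from h import *
go(0.4365,-0.088,0.12,-75.3)
E
```

```text
shift [-124.7, -211.9, 14.4] turn [0.009, -0.005, 1.43] rows>= 11.4 t 11.65
```

```bash
python3 -m jog '[[[-40,-60,0],[0.009,-0.005,0.2],0.7],[[-125,-212,14],[0.009,-0.005,1.43],1],[[-125,-212,14],[0.009,-0.005,1.43],1],[[-125,-212,14],[0.009,-0.005,1.43],1],[[-125,-212,14],[0.009,-0.005,1.43],1],[[-125,-212,14],[0.009,-0.005,1.43],1],[[-125,-212,14],[0.009,-0.005,1.43],1],[[-125,-212,14],[0.009,-0.005,1.43],1],[[-125,-212,14],[0.009,-0.005,1.43],1],[[-125,-212,14],[0.009,-0.005,1.43],1],[[-125,-212,14],[0.009,-0.005,1.43],1],[[-125,-212,14],[0.009,-0.005,1.43],1],[[-125,-212,14],[0.009,-0.005,1.43],1],[[-125,-212,14],[0.009,-0.005,1.43],1],[[-125,-212,14],[0.009,-0.005,1.43],1]]'
python3 - <<'E'
from h import *
fscene()
go(0.4365,-0.088,-0.008,-75.3)
print(get_obs()["q"])
E
```

```text
time_s: 12.9
eef_pos: [0.4365, -0.0883, 0.1204]
eef_rot: [0.0, 0.992, 0.129, -0.0]
wrist_force: [0.5, -0.5, -0.1]
opening: 0.999
sc offc [262. 153.] 222 [ 429.4 -333.1   82.2   45.    16.6] 0.0309
sc offc [275. 182.] 216 [ 439.8 -210.2   79.2   43.4    9.5] 0.0306
sc offc [295. 210.] 281 [435.7 -84.6  82.4  41.6  16.1] 0.0308
shift [0.2, -0.3, 128.4] turn [0.0, 0.0, 0.002] rows>= 3.1 t 12.95
[-4.67147030e-01 -2.69541350e-03  2.00812968e+00 -3.90069167e-04
  1.13633826e+00  8.45506279e-01]
```

```bash
python3 -m jog '[[[0,0,40],[0,0,0],1],[[0,0,80],[0,0,0],1],[[0,0,110],[0,0,0],1],[[0,0,124],[0,0,0],1],[[0,0,128],[0,0,0],1],[[0,0,128],[0,0,0],1]]'
python3 -m jog '[[[0,0,0],[0,0,0],0],[[0,0,0],[0,0,0],0],[[0,0,0],[0,0,0],0],[[0,0,0],[0,0,0],0],[[0,0,0],[0,0,0],0],[[0,0,0],[0,0,0],0],[[0,0,0],[0,0,0],0]]'
```

```text
time_s: 13.45
eef_pos: [0.4355, -0.0879, -0.0086]
eef_rot: [-0.001, 0.992, 0.129, -0.001]
wrist_force: [0.0, -0.2, 0.2]
opening: 1.0
time_s: 14.03
eef_pos: [0.4367, -0.0884, -0.0072]
eef_rot: [0.0, 0.992, 0.129, -0.0]
wrist_force: [-1.0, 1.1, 7.2]
opening: 0.43
```

```bash
python3 -m jog '[[[0,0,-10],[0,0,0],0],[[0,0,-50],[0,0,0],0],[[0,0,-90],[0,0,0],0],[[0,0,-125],[0,0,0],0],[[0,0,-125],[0,0,0],0]]'
python3 - <<'E'
from h import *
go(*panpt(30,-50),0.12,6.4)
E
```

```text
time_s: 14.45
eef_pos: [0.4415, -0.0906, 0.1258]
eef_rot: [0.004, 0.992, 0.129, 0.005]
wrist_force: [0.8, 0.2, -0.0]
opening: 0.434
shift [204.3, 1.2, 7.8] turn [0.015, -0.002, -1.423] rows>= 11.4 t 14.45
```

```bash
python3 -m jog '[[[204,1,8],[0.015,-0.002,-1.423],0],[[204,1,8],[0.015,-0.002,-1.423],0],[[204,1,8],[0.015,-0.002,-1.423],0],[[204,1,8],[0.015,-0.002,-1.423],0],[[204,1,8],[0.015,-0.002,-1.423],0],[[204,1,8],[0.015,-0.002,-1.423],0],[[204,1,8],[0.015,-0.002,-1.423],0],[[204,1,8],[0.015,-0.002,-1.423],0],[[204,1,8],[0.015,-0.002,-1.423],0],[[204,1,8],[0.015,-0.002,-1.423],0],[[204,1,8],[0.015,-0.002,-1.423],0],[[204,1,8],[0.015,-0.002,-1.423],0],[[204,1,8],[0.015,-0.002,-1.423],0],[[204,1,8],[0.015,-0.002,-1.423],0]]'
python3 - <<'E'
from h import *
go(*panpt(30,-50),0.003,6.4)
E
```

```text
time_s: 15.62
eef_pos: [0.6389, -0.0392, 0.1201]
eef_rot: [-0.0, 0.667, 0.745, -0.0]
wrist_force: [-0.1, 0.6, -1.2]
opening: 0.432
shift [-0.2, 0.5, 117.1] turn [-0.0, -0.0, -0.002] rows>= 2.8 t 15.62
```

```bash
python3 -m jog '[[[0,0,40],[0,0,0],0],[[0,0,75],[0,0,0],0],[[0,0,100],[0,0,0],0],[[0,0,114],[0,0,0],0],[[0,0,117],[0,0,0],0],[[0,0,117],[0,0,0],0]]'
python3 -m jog '[[[0,0,0],[0,0,0],0.6],[[0,0,0],[0,0,0],0.6],[[0,0,0],[0,0,0],0.6],[[0,0,-10],[0,0,0],0.6],[[0,0,-40],[0,0,0],0.6],[[0,0,-80],[0,0,0],0.6],[[0,0,-120],[0,0,0],0.6],[[0,0,-120],[0,0,0],0.6]]'
python3 - <<'E'
from h import *
go(0.4387,-0.215,0.12,-81.2)
E
```

```text
time_s: 16.12
eef_pos: [0.6382, -0.0391, 0.0033]
eef_rot: [-0.001, 0.668, 0.744, -0.001]
wrist_force: [-1.6, -0.8, -0.5]
opening: 0.429
time_s: 16.78
eef_pos: [0.6449, -0.0404, 0.1344]
eef_rot: [0.007, 0.668, 0.745, 0.003]
wrist_force: [1.7, -0.3, 1.4]
opening: 0.601
shift [-151.1, -224.1, 12.1] turn [0.015, -0.006, 1.526] rows>= 12.2 t 16.78
```

```bash
python3 -m jog '[[[-40,-60,0],[0.015,-0.006,0.2],0.7],[[-151,-224,12],[0.015,-0.006,1.526],1],[[-151,-224,12],[0.015,-0.006,1.526],1],[[-151,-224,12],[0.015,-0.006,1.526],1],[[-151,-224,12],[0.015,-0.006,1.526],1],[[-151,-224,12],[0.015,-0.006,1.526],1],[[-151,-224,12],[0.015,-0.006,1.526],1],[[-151,-224,12],[0.015,-0.006,1.526],1],[[-151,-224,12],[0.015,-0.006,1.526],1],[[-151,-224,12],[0.015,-0.006,1.526],1],[[-151,-224,12],[0.015,-0.006,1.526],1],[[-151,-224,12],[0.015,-0.006,1.526],1],[[-151,-224,12],[0.015,-0.006,1.526],1],[[-151,-224,12],[0.015,-0.006,1.526],1],[[-151,-224,12],[0.015,-0.006,1.526],1],[[-151,-224,12],[0.015,-0.006,1.526],1]]'
python3 - <<'E'
from h import *
find("8"); fscene("8")
go(0.4387,-0.215,-0.009,-81.2)
E
```

```text
time_s: 18.12
eef_pos: [0.4391, -0.2151, 0.1206]
eef_rot: [0.0, 0.997, 0.077, 0.0]
wrist_force: [0.5, -0.6, 0.5]
opening: 0.999
offc [364. 238.] 279 [ 419.2 -341.5   59.8   38.5   18.5] 0.0322
offc [316. 236.] 192 [ 419.7 -217.4   42.    37.8    9.3] 0.0322
sc offc [262. 154.] 203 [ 429.4 -333.6   81.8   43.7   14.2] 0.0303
sc offc [276. 181.] 260 [ 438.4 -210.    82.5   42.9    7.7] 0.0306
shift [-0.3, -0.0, 129.3] turn [0.0, -0.001, 0.001] rows>= 3.1 t 18.22
```

View pics/top8.png

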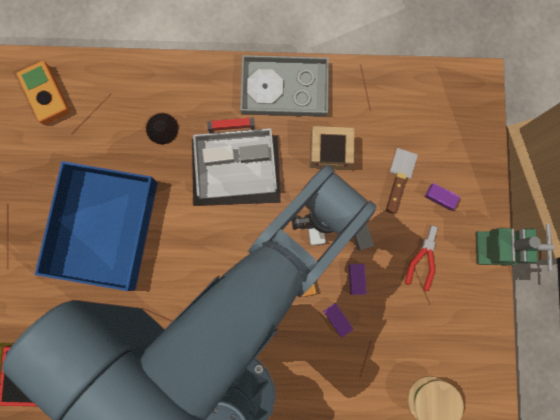

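```bash
cat >> h.py <<'E'
def panpose(p,P):
    hsv=cv2.cvtColor(p,cv2.COLOR_BGR2HSV); z=P[...,2]
    b=np.zeros(z.shape,bool); b[115:215,180:295]=1
    m=b&(z>.046)&(z<.058)&(hsv[...,1]<120); r=rect(P[m]); print("walls",m.sum(),r)
    m=b&((hsv[...,0]<8)|(hsv[...,0]>172))&(hsv[...,1]>120); c=cv2.minAreaRect(np.argwhere(m)[:,::-1].astype(np.float32))
    print("handle",m.sum(),c,[ray("top",*q,0.09).round(4).tolist()[:2] for q in cv2.boxPoints(c)])
E
python3 - <<'E'
from h import *
for t,dn in (("0","top_d0.npy"),("8","d.npy")):
    p=cv2.imread(f"pics/top{t}.png"); panpose(p,cloud("top",np.load(dn)))
p=cv2.imread("pics/top8.png"); cv2.imwrite("pics/pan8.png",cv2.resize(p[110:215,180:295],None,fx=5,fy=5,interpolation=cv2.INTER_CUBIC))
E
```

```text
walls 344 [599.6   6.7 210.6 169.2 -83.6]
handle 379 ((230.37588500976562, 128.01036071777344), (10.048503875732422, 38.11787796020508), 85.2363510131836) [[0.699, 0.0699], [0.7103, -0.0296], [0.6831, -0.0327], [0.6719, 0.0666]]
walls 359 [611.8   7.5 210.3 169.4 -83.6]
handle 381 ((230.3087615966797, 123.60210418701172), (9.96346664428711, 38.20277786254883), 85.10090637207031) [[0.7107, 0.0707], [0.7224, -0.0291], [0.6954, -0.0322], [0.6838, 0.0673]]
```

View pics/pan8.png

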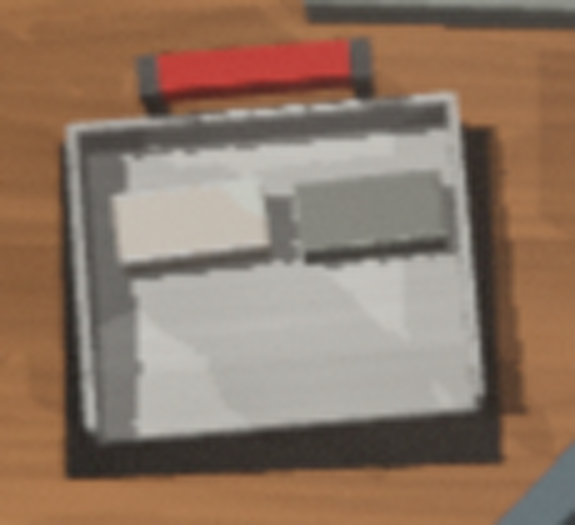

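The pan has slid about 12 mm in +x, pushed by a finger against its back wall. I've updated its pose to (0.616, 0.008). Now the third piece.

```bash
sed -i 's/^PAN=.*/PAN=np.array([0.616,0.008]); PY=6.4/' h.py
python3 -m jog '[[[0,0,40],[0,0,0],1],[[0,0,80],[0,0,0],1],[[0,0,110],[0,0,0],1],[[0,0,125],[0,0,0],1],[[0,0,129],[0,0,0],1],[[0,0,129],[0,0,0],1],[[0,0,129],[0,0,0],0],[[0,0,129],[0,0,0],0],[[0,0,129],[0,0,0],0],[[0,0,129],[0,0,0],0],[[0,0,129],[0,0,0],0],[[0,0,129],[0,0,0],0],[[0,0,129],[0,0,0],0]]'
python3 -m jog '[[[0,0,-10],[0,0,0],0],[[0,0,-50],[0,0,0],0],[[0,0,-90],[0,0,0],0],[[0,0,-125],[0,0,0],0],[[0,0,-125],[0,0,0],0]]'
python3 - <<'E'
from h import *
go(*panpt(-40,-50),0.12,6.4)
E
```

```text
time_s: 19.3
eef_pos: [0.4401, -0.2159, -0.0071]
eef_rot: [0.001, 0.997, 0.077, 0.001]
wrist_force: [-1.1, 1.3, 7.6]
opening: 0.432
time_s: 19.72
eef_pos: [0.4439, -0.2189, 0.1262]
eef_rot: [0.006, 0.997, 0.077, 0.006]
wrist_force: [1.5, -0.8, 0.5]
opening: 0.435
shift [162.8, -149.5, 6.2] turn [0.019, 0.0, -1.528] rows>= 12.2 t 19.72
```

```bash
python3 -m jog '[[[163,-150,6],[0.019,0,-1.528],0],[[163,-150,6],[0.019,0,-1.528],0],[[163,-150,6],[0.019,0,-1.528],0],[[163,-150,6],[0.019,0,-1.528],0],[[163,-150,6],[0.019,0,-1.528],0],[[163,-150,6],[0.019,0,-1.528],0],[[163,-150,6],[0.019,0,-1.528],0],[[163,-150,6],[0.019,0,-1.528],0],[[163,-150,6],[0.019,0,-1.528],0],[[163,-150,6],[0.019,0,-1.528],0],[[163,-150,6],[0.019,0,-1.528],0],[[163,-150,6],[0.019,0,-1.528],0],[[163,-150,6],[0.019,0,-1.528],0],[[163,-150,6],[0.019,0,-1.528],0],[[163,-150,6],[0.019,0,-1.528],0]]'
python3 - <<'E'
from h import *
go(*panpt(-40,-50),0.005,6.4)
E
```

```text
time_s: 20.97
eef_pos: [0.5818, -0.0455, 0.1203]
eef_rot: [-0.0, 0.667, 0.745, -0.0]
wrist_force: [0.3, 0.9, 0.2]
opening: 0.437
shift [-0.6, 0.0, 115.3] turn [-0.0, 0.0, -0.001] rows>= 2.8 t 20.97
```

```bash
python3 -m jog '[[[0,0,40],[0,0,0],0],[[0,0,75],[0,0,0],0],[[0,0,98],[0,0,0],0],[[0,0,112],[0,0,0],0],[[0,0,115],[0,0,0],0],[[0,0,115],[0,0,0],0]]'
python3 -m jog '[[[0,0,0],[0,0,0],0.54],[[0,0,0],[0,0,0],0.54],[[0,0,0],[0,0,0],0.54],[[0,0,-10],[0,0,0],0.54],[[0,0,-40],[0,0,0],0.54],[[0,0,-80],[0,0,0],0.54],[[0,0,-120],[0,0,0],0.54],[[0,0,-120],[0,0,0],0.54]]'
python3 - <<'E'
from h import *
go(0.429,-0.339,0.12,-71.5)
E
```

```text
time_s: 21.47
eef_pos: [0.581, -0.0453, 0.0045]
eef_rot: [-0.001, 0.667, 0.745, -0.001]
wrist_force: [-0.9, -0.1, -0.9]
opening: 0.431
time_s: 22.13
eef_pos: [0.5872, -0.0469, 0.1351]
eef_rot: [0.006, 0.667, 0.745, 0.003]
wrist_force: [1.9, -0.6, 1.3]
opening: 0.545
shift [-272.9, -189.5, 14.2] turn [0.014, -0.004, 1.358] rows>= 10.9 t 22.13
```

```bash
python3 -m jog '[[[-40,-60,0],[0.015,-0.004,0.2],0.7],[[-273,-190,14],[0.014,-0.004,1.358],1],[[-273,-190,14],[0.014,-0.004,1.358],1],[[-273,-190,14],[0.014,-0.004,1.358],1],[[-273,-190,14],[0.014,-0.004,1.358],1],[[-273,-190,14],[0.014,-0.004,1.358],1],[[-273,-190,14],[0.014,-0.004,1.358],1],[[-273,-190,14],[0.014,-0.004,1.358],1],[[-273,-190,14],[0.014,-0.004,1.358],1],[[-273,-190,14],[0.014,-0.004,1.358],1],[[-273,-190,14],[0.014,-0.004,1.358],1],[[-273,-190,14],[0.014,-0.004,1.358],1],[[-273,-190,14],[0.014,-0.004,1.358],1],[[-273,-190,14],[0.014,-0.004,1.358],1],[[-273,-190,14],[0.014,-0.004,1.358],1]]'
python3 - <<'E'
from h import *
p,d,P=find("9"); fscene("9")
panpose(p,P)
go(0.429,-0.339,-0.009,-71.5)
cv2.imwrite("pics/pan9.png",cv2.resize(p[110:250,180:395],None,fx=3.5,fy=3.5,interpolation=cv2.INTER_CUBIC))
E
```

```text
time_s: 23.38
eef_pos: [0.4288, -0.339, 0.1206]
eef_rot: [0.0, 0.987, 0.162, 0.0]
wrist_force: [-0.3, 0.3, 0.3]
opening: 0.996
offc [367. 241.] 112 [ 408.9 -350.    35.7   30.6   24.1] 0.0324
sc offc [262. 153.] 225 [ 428.8 -333.6   82.2   44.    20.4] 0.0307
walls 363 [611.5   7.6 210.4 169.2 -83.7]
handle 381 ((230.29249572753906, 123.65660095214844), (10.04789924621582, 38.197967529296875), 85.42607879638672) [[0.711, 0.0707], [0.722, -0.0292], [0.6948, -0.0321], [0.6838, 0.0675]]
shift [0.2, 0.1, 129.4] turn [0.0, -0.0, 0.002] rows>= 3.1 t 23.48
```

View pics/pan9.png

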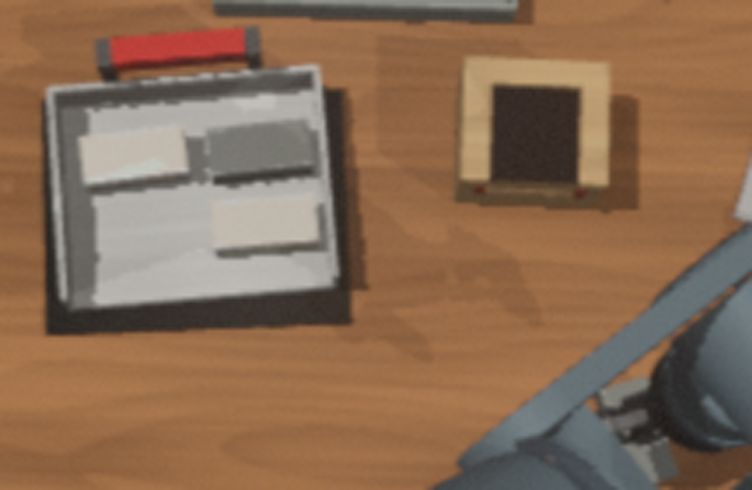

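Three pieces lie in the pan and it hasn't moved again. Now the fourth.

```bash

python3 -m jog '[[[0,0,40],[0,0,0],1],[[0,0,80],[0,0,0],1],[[0,0,110],[0,0,0],1],[[0,0,125],[0,0,0],1],[[0,0,129],[0,0,0],1],[[0,0,129],[0,0,0],1],[[0,0,129],[0,0,0],0],[[0,0,129],[0,0,0],0],[[0,0,129],[0,0,0],0],[[0,0,129],[0,0,0],0],[[0,0,129],[0,0,0],0],[[0,0,129],[0,0,0],0],[[0,0,129],[0,0,0],0]]'
python3 -m jog '[[[0,0,-10],[0,0,0],0],[[0,0,-50],[0,0,0],0],[[0,0,-90],[0,0,0],0],[[0,0,-125],[0,0,0],0],[[0,0,-125],[0,0,0],0]]'
python3 - <<'E'
from h import *
go(*panpt(-40,50),0.12,6.4)
E
```

```text
time_s: 24.57
eef_pos: [0.4297, -0.3401, -0.007]
eef_rot: [0.001, 0.987, 0.162, 0.001]
wrist_force: [-0.9, 0.3, 7.6]
opening: 0.435
time_s: 24.98
eef_pos: [0.433, -0.3438, 0.1269]
eef_rot: [0.007, 0.987, 0.162, 0.004]
wrist_force: [0.3, -0.6, 0.2]
opening: 0.427
shift [257.3, -332.3, 3.1] turn [0.018, 0.006, -1.357] rows>= 10.9 t 24.98
```

```bash
python3 -m jog '[[[257,-332,3],[0.018,0.006,-1.357],0],[[257,-332,3],[0.018,0.006,-1.357],0],[[257,-332,3],[0.018,0.006,-1.357],0],[[257,-332,3],[0.018,0.006,-1.357],0],[[257,-332,3],[0.018,0.006,-1.357],0],[[257,-332,3],[0.018,0.006,-1.357],0],[[257,-332,3],[0.018,0.006,-1.357],0],[[257,-332,3],[0.018,0.006,-1.357],0],[[257,-332,3],[0.018,0.006,-1.357],0],[[257,-332,3],[0.018,0.006,-1.357],0],[[257,-332,3],[0.018,0.006,-1.357],0],[[257,-332,3],[0.018,0.006,-1.357],0],[[257,-332,3],[0.018,0.006,-1.357],0],[[257,-332,3],[0.018,0.006,-1.357],0],[[257,-332,3],[0.018,0.006,-1.357],0],[[257,-332,3],[0.018,0.006,-1.357],0]]'
python3 - <<'E'
from h import *
go(*panpt(-40,50),0.005,6.4)
E
```

```text
time_s: 26.32
eef_pos: [0.5704, 0.0515, 0.1202]
eef_rot: [-0.0, 0.668, 0.744, 0.0]
wrist_force: [-0.8, 0.5, -0.7]
opening: 0.429
shift [1.6, 0.5, 115.2] turn [-0.0, -0.0, -0.004] rows>= 2.8 t 26.32
```

```bash
python3 -m jog '[[[1,0,40],[0,0,0],0],[[1,0,75],[0,0,0],0],[[1,0,98],[0,0,0],0],[[1,0,112],[0,0,0],0],[[1,0,115],[0,0,0],0],[[1,0,115],[0,0,0],0]]'
python3 -m jog '[[[0,0,0],[0,0,0],0.54],[[0,0,0],[0,0,0],0.54],[[0,0,0],[0,0,0],0.54],[[0,0,-10],[0,0,0],0.54],[[0,0,-40],[0,0,0],0.54],[[0,0,-80],[0,0,0],0.54],[[0,0,-120],[0,0,0],0.54],[[0,0,-120],[0,0,0],0.54],[[-150,-100,-120],[0,0,0],0.54],[[-150,-100,-120],[0,0,0],0.54],[[-150,-100,-120],[0,0,0],0.54],[[-150,-100,-120],[0,0,0],0.54],[[-150,-100,-120],[0,0,0],1],[[-150,-100,-120],[0,0,0],1],[[-150,-100,-120],[0,0,0],1]]'
python3 - <<'E'
from h import *
p,d,P=find("10"); panpose(p,P)
cv2.imwrite("pics/pan10.png",cv2.resize(p[110:250,150:395],None,fx=3.2,fy=3.2,interpolation=cv2.INTER_CUBIC))
E
```

```text
time_s: 26.82
eef_pos: [0.5696, 0.0518, 0.0045]
eef_rot: [-0.001, 0.669, 0.744, -0.0]
wrist_force: [0.0, 0.2, -0.9]
opening: 0.427
time_s: 28.07
eef_pos: [0.4866, -0.1087, 0.1257]
eef_rot: [0.0, 0.67, 0.743, -0.0]
wrist_force: [0.3, 0.5, 0.2]
opening: 0.936
walls 306 [612.1   7.5 210.5 167.2 -83.4]
handle 381 ((230.30001831054688, 123.60002136230469), (9.88241195678711, 38.20092010498047), 85.2363510131836) [[0.7107, 0.0707], [0.7221, -0.0292], [0.6953, -0.0322], [0.684, 0.0674]]
```

View pics/pan10.png

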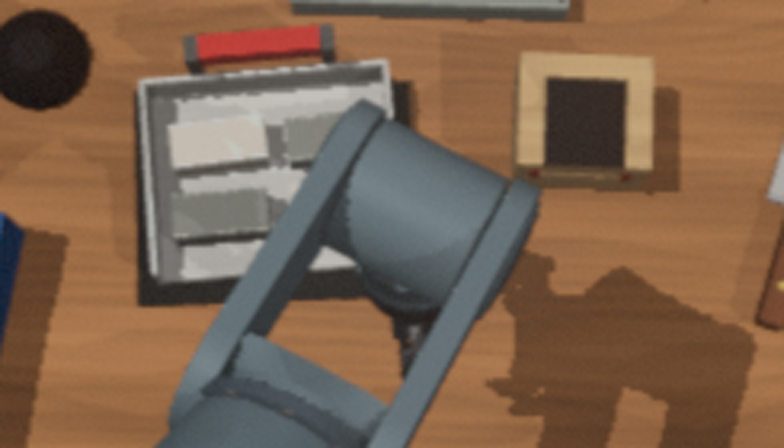

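All four pieces are in the pan. Next I grip the handle, expected at about (0.7065, 0.019).

```bash
python3 - <<'E'
from h import *
go(0.7065,0.019,0.13,6.4)
E
```

```text
shift [103.1, 231.7, -4.5] turn [-0.0, -0.0, -0.007] rows>= 6.1 t 28.12
```

```bash
python3 -m jog '[[[103,232,-4],[0,0,-0.007],1],[[103,232,-4],[0,0,-0.007],1],[[103,232,-4],[0,0,-0.007],1],[[103,232,-4],[0,0,-0.007],1],[[103,232,-4],[0,0,-0.007],1],[[103,232,-4],[0,0,-0.007],1],[[103,232,-4],[0,0,-0.007],1],[[103,232,-4],[0,0,-0.007],1],[[103,232,-4],[0,0,-0.007],1],[[103,232,-4],[0,0,-0.007],1]]'
python3 - <<'E'
from h import *
go(0.7065,0.019,0.05,6.4); print(get_obs()["q"])
p,d,P=fscene("11")
cv2.imwrite("pics/sz11.png",cv2.resize(p[190:320,180:340],None,fx=5,fy=5,interpolation=cv2.INTER_NEAREST))
E
```

```text
time_s: 28.95
eef_pos: [0.7058, 0.0194, 0.1293]
eef_rot: [-0.0, 0.666, 0.746, -0.0]
wrist_force: [-0.5, -0.3, 0.1]
opening: 1.002
shift [-0.5, 0.8, 79.3] turn [-0.001, -0.0, 0.001] rows>= 1.9 t 28.95
[-1.40016987e-01  5.39581589e-01  1.30842988e+00 -1.68446235e-04
  1.29488080e+00 -2.52871916e-01]
```

View pics/sz11.png

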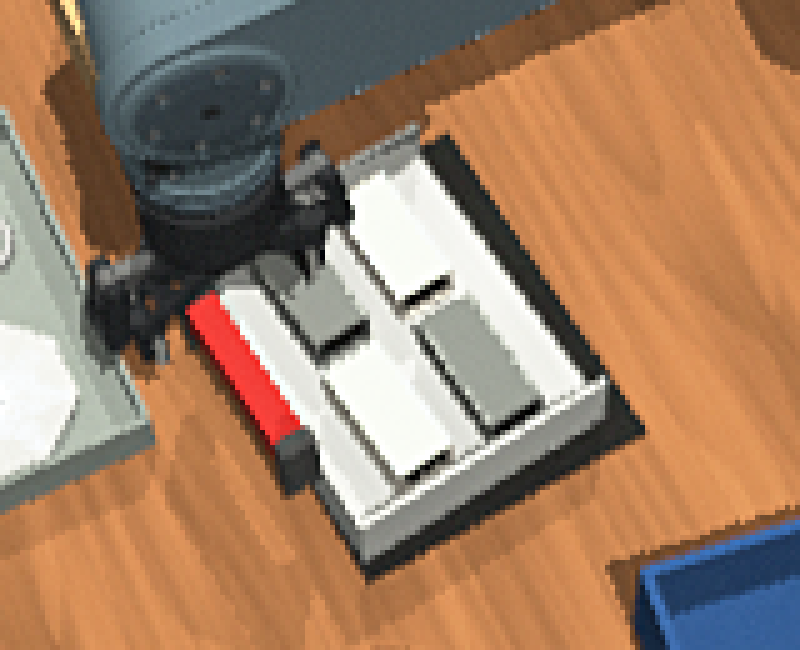

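```bash
python3 -m jog '[[[0,1,25],[0,0,0],1],[[0,1,50],[0,0,0],1],[[0,1,70],[0,0,0],1],[[0,1,79],[0,0,0],1],[[0,1,79],[0,0,0],1]]'
python3 -m jog '[[[0,0,0],[0,0,0],0.5],[[0,0,0],[0,0,0],0.5],[[0,0,0],[0,0,0],0.4],[[0,0,0],[0,0,0],0.3],[[0,0,0],[0,0,0],0.2],[[0,0,0],[0,0,0],0.1],[[0,0,0],[0,0,0],0],[[0,0,0],[0,0,0],0],[[0,0,0],[0,0,0],0],[[0,0,0],[0,0,0],0]]'
```

```text
time_s: 29.42
eef_pos: [0.7042, 0.0185, 0.0482]
eef_rot: [-0.002, 0.667, 0.745, -0.002]
wrist_force: [0.6, 0.3, 0.1]
opening: 1.0
time_s: 30.25
eef_pos: [0.7053, 0.0185, 0.0495]
eef_rot: [-0.001, 0.667, 0.745, -0.001]
wrist_force: [1.5, 0.6, 5.7]
opening: 0.225
```

Handle gripped (opening 0.225, about 19 mm). Lifting a little to check.

```bash
python3 -m jog '[[[0,0,-8],[0,0,0],0],[[0,0,-16],[0,0,0],0],[[0,0,-30],[0,0,0],0],[[0,0,-50],[0,0,0],0],[[0,0,-70],[0,0,0],0],[[0,0,-85],[0,0,0],0],[[0,0,-90],[0,0,0],0],[[0,0,-90],[0,0,0],0]]'
python3 - <<'E'
from h import *
p,d,P=fscene("12")
cv2.imwrite("pics/sz12.png",cv2.resize(p[160:320,160:360],None,fx=4,fy=4,interpolation=cv2.INTER_NEAREST))
print(get_obs()["q"].round(3))
E
```

```text
time_s: 30.92
eef_pos: [0.7067, 0.0183, 0.1419]
eef_rot: [0.0, 0.667, 0.745, 0.0]
wrist_force: [0.1, 0.9, -6.1]
opening: 0.22
[-0.142  0.53   1.3   -0.     1.314 -0.253]
```

View pics/sz12.png

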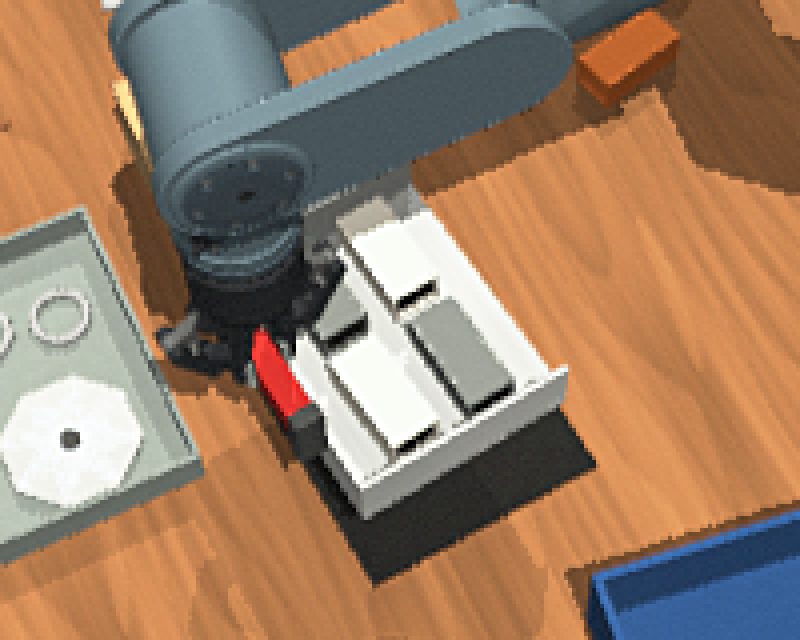

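```bash
cat > ik.py <<'E'
import numpy as np
from scipy.optimize import least_squares
D=[(.1815,1.608,.2413,.5213,.2123),(-.087,2.023,.4275,.0184,.1494),(.3939,1.5369,.6273,.0606,.1198),(-.0027,2.008,.4365,-.0883,.1204),(.5396,1.3084,.7058,.0194,.1293),(.530,1.300,.7067,.0183,.1419)]
D=np.array(D); Rr=np.sqrt(D[:,2]**2+D[:,3]**2-.118**2)
def f(p):
    L1,L2,ph,b=p
    A=D[:,0];B=D[:,0]+D[:,1]+ph
    return np.r_[L1*np.sin(A)+L2*np.sin(B)-Rr, b+L1*np.cos(A)+L2*np.cos(B)-D[:,4]]
s=least_squares(f,[.4,.4,0,.0]); 
L1,L2,ph,b=s.x
if __name__=="__main__": print(s.x,np.abs(s.fun).max())
E
python3 ik.py
```

```text
[ 0.43806359  0.5211738   0.16458668 -0.02336469] 0.0016166058641207126
```

```bash
python3 - <<'E'
from ik import *
def ikp(R,z,th,L3):
    d1=b+L3
    WR=R-L3*np.sin(th); WZ=z+L3*np.cos(th)-d1
    D2=WR**2+WZ**2; c=(D2-L1**2-L2**2)/(2*L1*L2)
    if abs(c)>1: return None
    be=np.arccos(c); q2=np.arctan2(WR,WZ)-np.arctan2(L2*np.sin(be),L1+L2*np.cos(be))
    q3=be-ph; return np.round([q2,q3,np.pi-th-q2-q3],2)
psi=np.radians(28); d=np.array([np.cos(psi),np.sin(psi)])
for lipz in (.10,.16):
 for L3 in (.25,.32,.4):
  print(lipz,L3)
  for th in np.radians([0,20,40,55,65]):
    lip=np.array([.429,.361])+.035*d
    h=lip+d*(.179*np.cos(th)-.065*np.sin(th)); hz=lipz+.179*np.sin(th)+.065*np.cos(th)
    t=h+d*.0305*np.sin(th); tz=hz-.0305*np.cos(th)
    R=np.sqrt(t@t-.118**2); q1=np.arctan2(t[1],t[0])-np.arcsin(.118/np.hypot(*t))
    print(np.degrees(th).round(),t.round(3),tz.round(3),"q1",q1.round(3),ikp(R,tz,th,L3))
E
```

```text
0.1 0.25
0.0 [0.618 0.461] 0.134 q1 0.488 [0.68 1.09 1.38]
20.0 [0.598 0.451] 0.194 q1 0.488 [0.41 1.4  0.99]
40.0 [0.561 0.431] 0.241 q1 0.488 [0.16 1.7  0.59]
55.0 [0.526 0.412] 0.266 q1 0.488 [-0.    1.92  0.26]
65.0 [0.499 0.398] 0.277 q1 0.488 [-0.09  2.06  0.03]
0.1 0.32
0.0 [0.618 0.461] 0.134 q1 0.488 [0.68 1.09 1.38]
20.0 [0.598 0.451] 0.194 q1 0.488 [0.36 1.47 0.97]
40.0 [0.561 0.431] 0.241 q1 0.488 [0.08 1.82 0.54]
55.0 [0.526 0.412] 0.266 q1 0.488 [-0.1   2.08  0.2 ]
65.0 [0.499 0.398] 0.277 q1 0.488 [-0.18  2.23 -0.05]
0.1 0.4
0.0 [0.618 0.461] 0.134 q1 0.488 [0.68 1.09 1.38]
20.0 [0.598 0.451] 0.194 q1 0.488 [0.31 1.54 0.94]
40.0 [0.561 0.431] 0.241 q1 0.488 [-0.02  1.96  0.5 ]
55.0 [0.526 0.412] 0.266 q1 0.488 [-0.21  2.25  0.14]
65.0 [0.499 0.398] 0.277 q1 0.488 [-0.28  2.42 -0.14]
0.16 0.25
0.0 [0.618 0.461] 0.194 q1 0.488 [0.63 1.04 1.47]
20.0 [0.598 0.451] 0.254 q1 0.488 [0.36 1.33 1.1 ]
40.0 [0.561 0.431] 0.301 q1 0.488 [0.1  1.64 0.71]
55.0 [0.526 0.412] 0.326 q1 0.488 [-0.07  1.86  0.39]
65.0 [0.499 0.398] 0.337 q1 0.488 [-0.17  2.    0.17]
0.16 0.32
0.0 [0.618 0.461] 0.194 q1 0.488 [0.63 1.04 1.47]
20.0 [0.598 0.451] 0.254 q1 0.488 [0.31 1.41 1.08]
40.0 [0.561 0.431] 0.301 q1 0.488 [0.01 1.76 0.67]
55.0 [0.526 0.412] 0.326 q1 0.488 [-0.18  2.02  0.34]
65.0 [0.499 0.398] 0.337 q1 0.488 [-0.28  2.18  0.11]
0.16 0.4
0.0 [0.618 0.461] 0.194 q1 0.488 [0.63 1.04 1.47]
20.0 [0.598 0.451] 0.254 q1 0.488 [0.25 1.49 1.05]
40.0 [0.561 0.431] 0.301 q1 0.488 [-0.09  1.9   0.63]
55.0 [0.526 0.412] 0.326 q1 0.488 [-0.31  2.19  0.3 ]
65.0 [0.499 0.398] 0.337 q1 0.488 [-0.43  2.38  0.06]
```

```bash
python3 -m jog '[[[0,0,-10],[0,0,0],0],[[0,0,-25],[0,0,0],0],[[0,0,-45],[0,0,0],0],[[0,0,-55],[0,0,0],0],[[0,0,-58],[0,0,0],0],[[0,0,-58],[0,0,0],0]]'
python3 - <<'E'
from h import *
go(0.636,0.471,0.2,28); 
p,d=camera("top"); p=p[:,:,::-1]; cv2.imwrite("pics/top13.png",p); np.save("d13.npy",d)
E
```

```text
time_s: 31.47
eef_pos: [0.7063, 0.0184, 0.1987]
eef_rot: [-0.0, 0.667, 0.745, -0.0]
wrist_force: [-0.3, -0.4, -6.4]
opening: 0.22
shift [457.6, -19.7, -1.2] turn [-0.001, -0.0, -0.378] rows>= 11.0 t 31.47
```

View pics/top13.png

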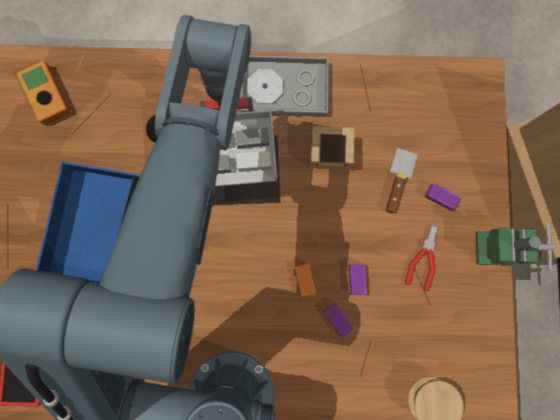

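```bash
python3 -m jog '[[[10,0,-1],[0,0,-0.01],0],[[30,-1,-1],[0,0,-0.02],0],[[58,-2,-1],[0,0,-0.05],0],[[88,-4,-1],[0,0,-0.07],0],[[118,-5,-1],[0,0,-0.1],0],[[148,-6,-1],[0,0,-0.12],0],[[178,-8,-1],[0,0,-0.15],0],[[208,-9,-1],[0,0,-0.17],0],[[238,-10,-1],[0,0,-0.2],0],[[268,-12,-1],[0,0,-0.22],0],[[298,-13,-1],[0,0,-0.25],0],[[328,-14,-1],[0,0,-0.27],0],[[358,-15,-1],[0,0,-0.3],0],[[388,-17,-1],[0,0,-0.32],0],[[415,-18,-1],[0,0,-0.345],0],[[437,-19,-1],[0,0,-0.36],0],[[451,-20,-1],[0,0,-0.37],0],[[457,-20,-1],[0,0,-0.378],0],[[458,-20,-1],[0,0,-0.378],0],[[458,-20,-1],[0,0,-0.378],0]]'
python3 - <<'E'
from h import *
p,d,P=fscene("14"); print(get_obs()["q"].round(3))
find("14")
E
```

```text
time_s: 33.18
eef_pos: [0.6349, 0.4707, 0.1979]
eef_rot: [-0.001, 0.515, 0.857, -0.001]
wrist_force: [-0.6, 0.7, -7.1]
opening: 0.218
[ 4.870e-01  6.780e-01  9.590e-01  1.000e-03  1.508e+00 -1.000e-03]
```

View pics/scene14.png

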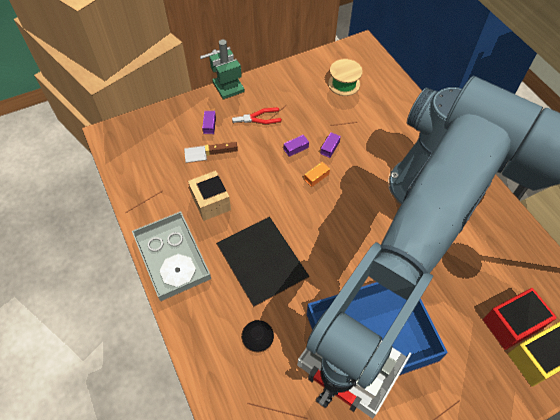

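View pics/top14.png

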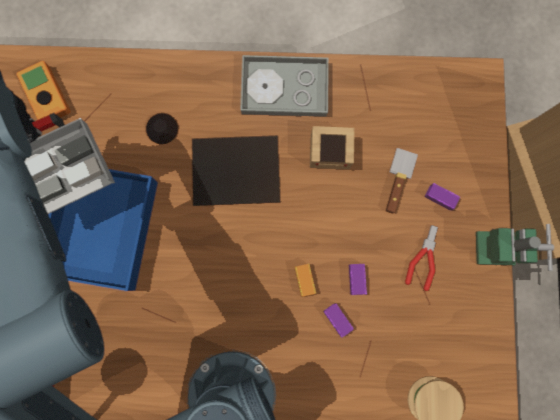

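```bash
cat > pour.py <<'E'
from h import *
psi=np.radians(26); d=np.array([np.cos(psi),np.sin(psi)]); Lp=np.array([.490,.362]); lipz=.14
def tgt(deg):
    th=np.radians(deg); h=Lp+d*(.179*np.cos(th)-.065*np.sin(th)); hz=lipz+.179*np.sin(th)+.065*np.cos(th)
    tp=np.r_[h+d*.0305*np.sin(th),hz-.0305*np.cos(th)]
    ax=np.array([-np.sin(psi),np.cos(psi),0])  # pan y
    return tp,R.from_rotvec(-th*ax)*down(26)
E
python3 - <<'E'
from pour import *
p,r=tgt(0); go(*p,rot=r)
for a in range(0,64,4):
    q,rr=tgt(a); s=r.inv().apply(q-p)*1000; print(a,s.round(0),(r.inv()*rr).as_rotvec().round(3))
E
```

```text
shift [-33.0, -0.2, 24.0] turn [-0.003, -0.001, 0.033] rows>= 1.0 t 33.28
0 [0. 0. 0.] [0. 0. 0.]
4 [  0.  -3. -12.] [-0.07  0.    0.  ]
8 [  0.  -7. -25.] [-0.14  0.    0.  ]
12 [ -0. -11. -36.] [-0.209  0.     0.   ]
16 [ -0. -16. -48.] [-0.279  0.     0.   ]
20 [  0. -23. -59.] [-0.349  0.     0.   ]
24 [ -0. -30. -70.] [-0.419  0.     0.   ]
28 [ -0. -37. -80.] [-0.489  0.     0.   ]
32 [  0. -45. -90.] [-0.559  0.     0.   ]
36 [ -0. -54. -99.] [-0.628  0.     0.   ]
40 [  -0.  -64. -107.] [-0.698  0.     0.   ]
44 [  -0.  -74. -115.] [-0.768  0.     0.   ]
48 [   0.  -85. -122.] [-0.838  0.    -0.   ]
52 [   0.  -96. -128.] [-0.908  0.    -0.   ]
56 [  -0. -108. -133.] [-0.977  0.     0.   ]
60 [  -0. -119. -138.] [-1.047  0.     0.   ]
```

```bash
python3 -m jog '[[[-15,0,10],[0,0,0.015],0],[[-33,0,24],[0,0,0.033],0],[[-33,0,24],[0,0,0.033],0],[[-33,0,24],[0,0,0.033],0]]'
python3 -m jog '[[[0,-3,-12],[-0.07,0,0],0],[[0,-7,-25],[-0.14,0,0],0],[[0,-11,-36],[-0.209,0,0],0],[[0,-16,-48],[-0.279,0,0],0],[[0,-23,-59],[-0.349,0,0],0],[[0,-30,-70],[-0.419,0,0],0],[[0,-30,-70],[-0.419,0,0],0]]'
python3 - <<'E'
from pour import *
print(get_obs()["q"].round(3)); p,r,o=pose(); q,rr=tgt(24); print((p-q).round(4),np.degrees((rr.inv()*r).as_rotvec()).round(2))
fscene("15"); find("15")
E
```

```text
time_s: 33.62
eef_pos: [0.6517, 0.4372, 0.1727]
eef_rot: [-0.002, 0.531, 0.847, -0.002]
wrist_force: [-0.4, 0.5, -5.8]
opening: 0.224
time_s: 34.2
eef_pos: [0.6218, 0.4233, 0.2442]
eef_rot: [0.109, 0.52, 0.829, 0.174]
wrist_force: [-1.0, -0.2, -6.1]
opening: 0.223
[ 0.438  0.274  1.49   0.007  0.964 -0.016]
[-0.0025 -0.0042 -0.0002] [ 0.28 -0.03  0.18]
```

View pics/scene15.png

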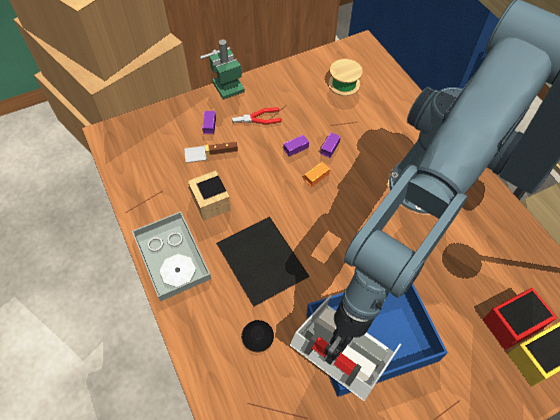

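View pics/top15.png

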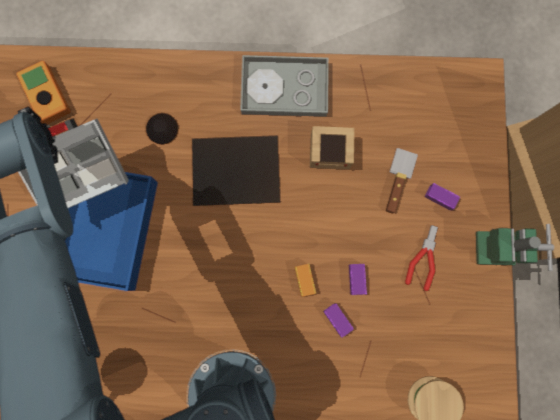

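```bash
python3 - <<'E'
from pour import *
p,r,o=pose()
for a in range(28,66,4):
    q,rr=tgt(a); print(a,(r.inv().apply(q-p)*1000).round(0),(r.inv()*rr).as_rotvec().round(3))
E
```

```text
28 [  3.  -1. -12.] [-0.076  0.001 -0.004]
32 [  3.  -5. -24.] [-0.146  0.001 -0.004]
36 [  3. -10. -36.] [-0.216  0.001 -0.004]
40 [  3. -15. -48.] [-0.286  0.001 -0.003]
44 [  3. -21. -59.] [-0.356  0.002 -0.003]
48 [  3. -28. -69.] [-0.425  0.002 -0.003]
52 [  3. -36. -79.] [-0.495  0.002 -0.003]
56 [  3. -44. -89.] [-0.565  0.002 -0.003]
60 [  3. -54. -98.] [-0.635  0.002 -0.003]
64 [   3.  -63. -106.] [-0.705  0.002 -0.003]
```

```bash
python3 -m jog '[[[3,-1,-12],[-0.076,0,-0.004],0],[[3,-3,-18],[-0.11,0,-0.004],0],[[3,-5,-24],[-0.146,0,-0.004],0],[[3,-7,-30],[-0.18,0,-0.004],0],[[3,-10,-36],[-0.216,0,-0.004],0],[[3,-12,-42],[-0.25,0,-0.004],0],[[3,-15,-48],[-0.286,0,-0.003],0],[[3,-21,-59],[-0.356,0.002,-0.003],0],[[3,-28,-69],[-0.425,0.002,-0.003],0],[[3,-36,-79],[-0.495,0.002,-0.003],0],[[3,-44,-89],[-0.565,0.002,-0.003],0],[[3,-54,-98],[-0.635,0.002,-0.003],0],[[3,-54,-98],[-0.635,0.002,-0.003],0],[[3,-54,-98],[-0.635,0.002,-0.003],0],[[3,-54,-98],[-0.635,0.002,-0.003],0],[[3,-54,-98],[-0.635,0.002,-0.003],0],[[3,-54,-98],[-0.635,0.002,-0.003],0],[[3,-54,-98],[-0.635,0.002,-0.003],0]]'
python3 - <<'E'
from pour import *
print(get_obs()["q"].round(3)); p,r,o=pose(); q,rr=tgt(60); print((p-q).round(4),np.degrees((rr.inv()*r).as_rotvec()).round(2))
fscene("16"); find("16")
E
```

```text
time_s: 35.8
eef_pos: [0.5441, 0.3882, 0.313]
eef_rot: [0.265, 0.459, 0.734, 0.424]
wrist_force: [-0.3, -0.2, -2.4]
opening: 0.224
[ 0.434 -0.198  2.13   0.105  0.163 -0.113]
[0.0006 0.0001 0.0007] [-0.03 -0.02  0.01]
```

View pics/scene16.png

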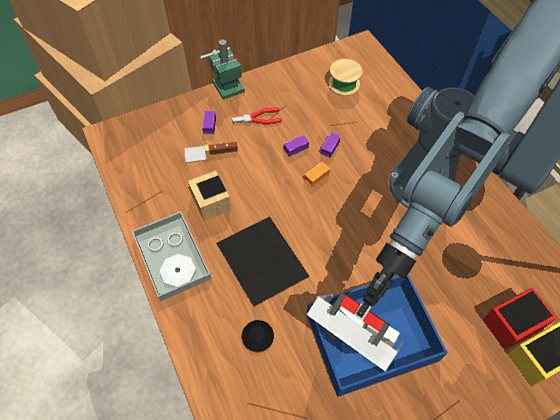

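View pics/top16.png

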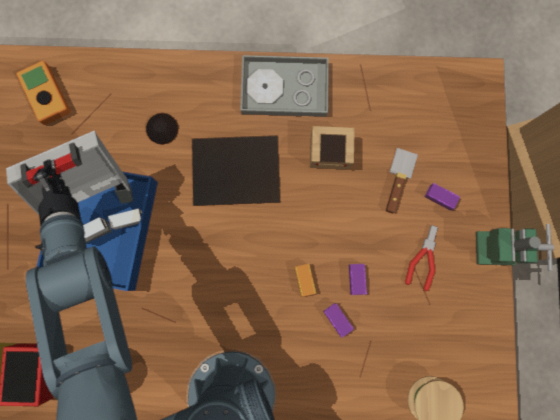

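Wrist load fell by about the four pieces' weight, and the top view shows pieces in the bin around (100,225). Levelling the pan again.

```bash
python3 - <<'E'
from pour import *
p,r,o=pose()
for a in range(54,-1,-6):
    q,rr=tgt(a); print(a,(r.inv().apply(q-p)*1000).round(0).tolist(),(r.inv()*rr).as_rotvec().round(3).tolist())
E
```

```text
54 [0.0, 3.0, 19.0] [0.105, 0.0, -0.0]
48 [0.0, 3.0, 38.0] [0.209, 0.0, -0.0]
42 [0.0, 2.0, 57.0] [0.314, 0.0, -0.0]
36 [0.0, -2.0, 76.0] [0.419, 0.0, -0.0]
30 [0.0, -7.0, 94.0] [0.524, 0.0, -0.0]
24 [0.0, -14.0, 112.0] [0.628, 0.0, -0.0]
18 [0.0, -23.0, 129.0] [0.733, 0.0, -0.0]
12 [0.0, -34.0, 144.0] [0.838, 0.0, -0.0]
6 [0.0, -46.0, 159.0] [0.942, 0.0, -0.0]
0 [0.0, -60.0, 172.0] [1.047, 0.0, -0.0]
```

```bash
python3 -m jog '[[[0,3,19],[0.105,0,0],0],[[0,3,38],[0.209,0,0],0],[[0,2,57],[0.314,0,0],0],[[0,-2,76],[0.419,0,0],0],[[0,-7,94],[0.524,0,0],0],[[0,-14,112],[0.628,0,0],0],[[0,-23,129],[0.733,0,0],0],[[0,-34,144],[0.838,0,0],0],[[0,-46,159],[0.942,0,0],0],[[0,-60,172],[1.047,0,0],0],[[0,-60,172],[1.047,0,0],0],[[0,-60,172],[1.047,0,0],0]]'
python3 - <<'E'
from h import *
fscene("17"); p,d,P=find("17")
# mat
p=cv2.imread("pics/top14.png"); hsv=cv2.cvtColor(p,cv2.COLOR_BGR2HSV)
m=(hsv[...,2]<60).astype(np.uint8); m[:,:185]=0;m[:,290:]=0;m[:125]=0;m[212:]=0
n,l,s,c=cv2.connectedComponentsWithStats(m); i=1+s[1:,4].argmax()
W=np.array([ray("top",*q,0.003) for q in np.argwhere(l==i)[:,::-1]]); print("mat",s[i],rect(W))
E
```

```text
time_s: 36.9
eef_pos: [0.6503, 0.4396, 0.1665]
eef_rot: [-0.002, 0.53, 0.848, -0.003]
wrist_force: [-0.8, 0.7, -4.0]
opening: 0.222
sc offc [349. 319.] 63 [466.3 301.2  78.5   6.6 -73.6] 0.0331
mat [ 192  137   87   69 5563] [597.6   9.4 236.8 186.4 -86. ]
```

View pics/top17.png

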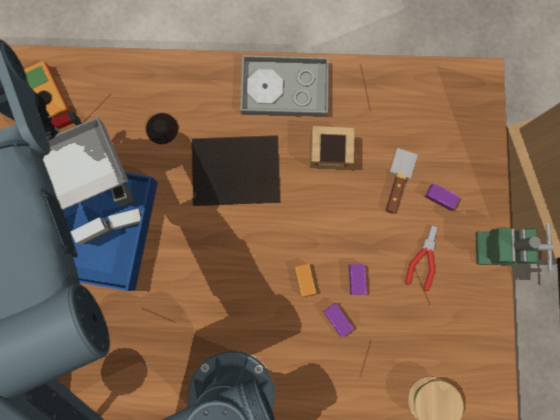

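View pics/scene17.png

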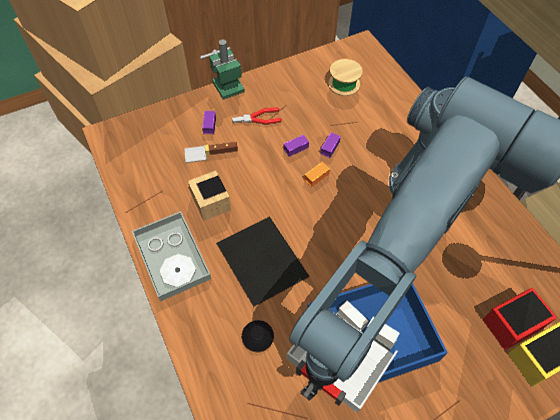

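```bash
python3 - <<'E'
from h import *
p=cv2.imread("pics/top17.png"); cv2.imwrite("pics/z17.png",cv2.resize(p[110:300,30:170],None,fx=4,fy=3.15,interpolation=cv2.INTER_CUBIC))
P=cloud("top",np.load("d.npy"))
for v in range(182,206,3): print(v,' '.join("%4d,%3d,%3d"%tuple((P[v,u]*1000).round()) for u in range(106,136,4)))
E
```

```text
182  529,318,139  530,310,135  530,299,137  530,289,138  529,278,142  554,304, 14  557,297,  1  556,284,  7
185  521,317,142  522,308,138  523,300,133  532,304, 86  533,294, 83  548,306,  5  548,296,  2  547,283,  9
188  514,318,137  515,309,134  524,314, 86  526,306, 77  526,295, 78  530,290, 58  540,295,  4  540,284,  4
191  529,359,  5  530,348,  6  516,314, 83  516,303, 85  517,293, 86  520,287, 68  527,288, 28  531,282,  8
194  521,359,  4  522,349,  2  508,313, 85  508,301, 90  509,293, 82  509,282, 84  518,286, 34  523,283,  5
197  513,358,  5  514,349, -2  500,312, 85  502,304, 79  501,292, 85  501,281, 85  508,282, 45  514,281,  9
200  505,358,  3  505,347,  4  505,336,  6  494,303, 80  495,295, 71  499,290, 51  500,282, 42  507,282,  4
203  497,358,  2  497,348,  0  496,334,  9  497,325,  4  493,305, 34  495,298, 22  498,292,  3  498,281,  6
```

View pics/z17.png

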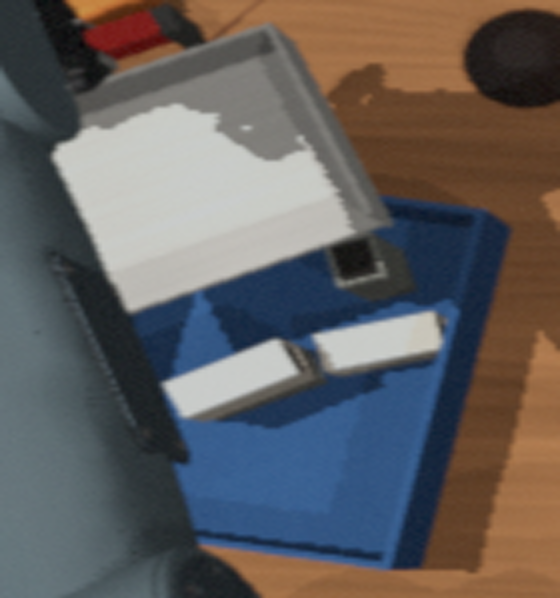

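The pan is empty. Two white pieces lie in the bin and one grey piece stands upright there with its top at 85 mm, so its centre is well below the rim. The fourth is hidden by the pan and arm, and I'll check it once they're clear. Returning the pan to the mat, whose centre measures (0.598, 0.009) with yaw 4°.

```bash
python3 -m jog '[[[0,0,-20],[0,0,0],0],[[0,0,-40],[0,0,0],0],[[0,0,-40],[0,0,0],0]]'
python3 - <<'E'
from h import *
go(0.6905,0.0155,0.2,4)
E
```

```text
time_s: 37.25
eef_pos: [0.6535, 0.4423, 0.2269]
eef_rot: [0.005, 0.53, 0.848, 0.009]
wrist_force: [0.6, 0.7, -1.8]
opening: 0.222
shift [-399.8, -154.5, 23.8] turn [0.02, -0.004, 0.384] rows>= 10.3 t 37.25
```

```bash
python3 -m jog '[[[-30,-11,0],[0.02,-0.004,0.03],0],[[-60,-23,0],[0.02,-0.004,0.06],0],[[-90,-35,0],[0.02,-0.004,0.09],0],[[-120,-46,5],[0.02,-0.004,0.12],0],[[-150,-58,9],[0.02,-0.004,0.15],0],[[-180,-70,11],[0.02,-0.004,0.17],0],[[-210,-81,13],[0.02,-0.004,0.2],0],[[-240,-93,14],[0.02,-0.004,0.23],0],[[-270,-104,16],[0.02,-0.004,0.26],0],[[-300,-116,18],[0.02,-0.004,0.29],0],[[-330,-128,20],[0.02,-0.004,0.32],0],[[-360,-139,22],[0.02,-0.004,0.35],0],[[-385,-149,23],[0.02,-0.004,0.37],0],[[-397,-154,24],[0.02,-0.004,0.384],0],[[-400,-154,24],[0.02,-0.004,0.384],0],[[-400,-154,24],[0.02,-0.004,0.384],0]]'
python3 - <<'E'
from h import *
go(0.6905,0.0155,0.07,4)
p,d,P=find("18"); fscene("18")
E
```

```text
time_s: 38.58
eef_pos: [0.6913, 0.0152, 0.2016]
eef_rot: [0.001, 0.682, 0.731, 0.001]
wrist_force: [-0.6, 0.5, -2.9]
opening: 0.221
shift [0.4, -1.3, 131.6] turn [0.004, 0.0, -0.001] rows>= 3.2 t 38.58
sc offc [349. 319.] 63 [466.4 301.1  76.4   7.  -76.3] 0.0322
```

View pics/top18.png

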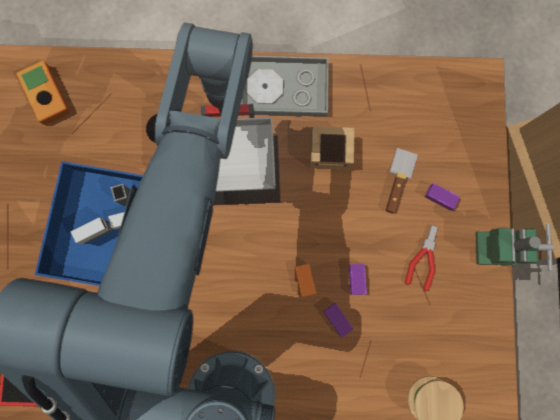

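View pics/scene18.png

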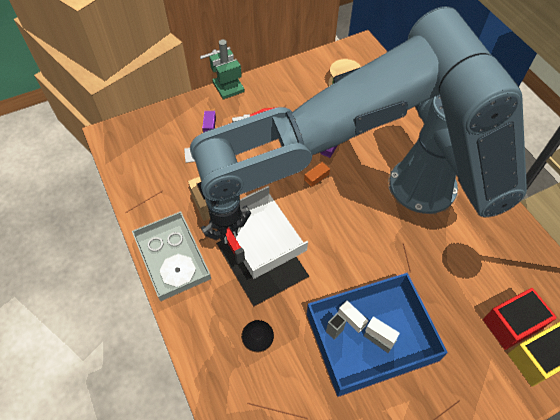

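```bash
python3 - <<'E'
from h import *
p=cv2.imread("pics/scene18.png"); cv2.imwrite("pics/z18.png",cv2.resize(p[270:400,300:450],None,fx=5,fy=4.6,interpolation=cv2.INTER_CUBIC))
P=cloud("top",np.load("d.npy"))
for v in range(206,244,4): print(v,' '.join("%4d,%3d,%3d"%tuple((P[v,u]*1000).round()) for u in range(68,130,6)))
E
```

```text
206  485,460,  4  486,443,  5  485,425, 11  486,411,  6  487,394,  7  487,378,  7  488,362,  4  488,345,  7  489,329,  5  488,311, 10  395,117,657
210  474,458,  6  474,440, 11  475,425,  9  476,411,  2  476,393,  8  476,377,  6  477,361,  6  477,345,  3  478,328,  6  478,312,  5  390,118,653
214  463,455, 11  464,442,  3  464,426,  3  464,409,  7  465,392,  7  465,376,  8  466,360,  5  466,343,  9  462,316, 45  462,300, 46  382,114,666
218  452,455,  9  452,439,  9  453,423,  8  452,405, 15  454,392,  6  446,351, 79  455,359,  8  451,332, 41  451,315, 45  452,301, 38  376,112,671
222  442,457,  3  442,439,  6  442,423,  6  443,407,  5  434,364, 85  435,350, 80  439,345, 48  440,330, 46  440,315, 44  370,122,665  369,110,679
226  431,457,  0  431,440,  2  432,423,  4  423,377, 89  424,365, 80  425,350, 77  427,339, 64  433,341,  8  430,314, 45  365,122,663  363,109,682
230  419,453,  8  413,411, 78  413,394, 83  413,378, 83  414,363, 82  283,-97,1437  417,339, 62  421,335, 24  423,324,  7  357,118,678  357,108,684
234  409,453,  5  403,409, 79  403,394, 81  403,379, 80  404,364, 79  407,357, 51  411,354, 13  412,340,  6  412,325,  3  351,116,684  351,106,689
238  398,452,  6  393,409, 79  393,394, 79  394,381, 71  398,382, 23  400,372,  3  400,354, 10  401,340,  5  402,325, -2  345,114,689  345,104,694
242  388,453,  1  387,433, 12  384,399, 63  388,401, 10  389,387,  4  390,373,  0  389,354,  9  390,338,  8  340,128,669  339,113,693  339,103,698
```

View pics/z18.png

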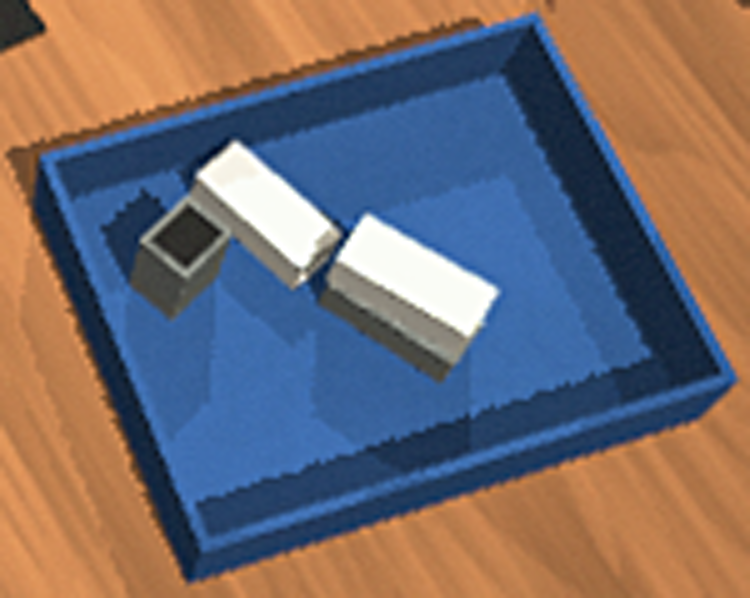

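All four are in the bin: the right-hand white piece lies on top of the second grey one (top at 80 mm, centre about 63 mm, below the rim). Setting the pan down.

```bash
python3 -m jog '[[[0,-1,35],[0,0,0],0],[[0,-1,70],[0,0,0],0],[[0,-1,100],[0,0,0],0],[[0,-1,120],[0,0,0],0],[[0,-1,132],[0,0,0],0],[[0,-1,132],[0,0,0],0]]'
python3 - <<'E'
from h import *
go(0.6905,0.0155,0.051,4)
E
```

```text
time_s: 39.18
eef_pos: [0.688, 0.0191, 0.0655]
eef_rot: [-0.002, 0.681, 0.733, -0.001]
wrist_force: [0.1, -0.5, -3.8]
opening: 0.22
shift [-3.8, 2.3, 14.5] turn [-0.003, -0.002, 0.004] rows>= 0.4 t 39.18
```

```bash
python3 -m jog '[[[-2,1,5],[0,0,0],0],[[-4,2,10],[0,0,0],0],[[-4,2,13],[0,0,0],0],[[-4,2,13],[0,0,0],0]]'
python3 -m jog '[[[0,0,2],[0,0,0],0],[[0,0,2],[0,0,0],0]]'
```

```text
time_s: 39.52
eef_pos: [0.6907, 0.0151, 0.0529]
eef_rot: [-0.001, 0.681, 0.733, -0.0]
wrist_force: [-0.9, 0.4, -3.1]
opening: 0.22
time_s: 39.68
eef_pos: [0.6911, 0.015, 0.0514]
eef_rot: [-0.001, 0.681, 0.733, -0.0]
wrist_force: [-0.4, 0.4, -3.0]
opening: 0.221
```

```bash
python3 -m jog '[[[0,0,2],[0,0,0],0],[[0,0,2],[0,0,0],0]]'
python3 -m jog '[[[0,0,0],[0,0,0],0.3],[[0,0,0],[0,0,0],0.4],[[0,0,0],[0,0,0],0.55],[[0,0,0],[0,0,0],0.6],[[0,0,0],[0,0,0],0.6],[[0,0,-20],[0,0,0],0.6],[[0,0,-60],[0,0,0],0.6],[[0,0,-100],[0,0,0],0.6],[[0,0,-120],[0,0,0],0.6],[[0,0,-120],[0,0,0],0.6]]'
python3 - <<'E'
from h import *
# scraper: handle centre .5435,-.432 ; yaw -16.2
go(0.56,-0.39,0.17,-16)
E
```

```text
time_s: 39.85
eef_pos: [0.6916, 0.0148, 0.0499]
eef_rot: [-0.0, 0.681, 0.733, 0.0]
wrist_force: [0.6, -0.4, -2.2]
opening: 0.223
time_s: 40.68
eef_pos: [0.6956, 0.0142, 0.1778]
eef_rot: [0.004, 0.681, 0.733, 0.004]
wrist_force: [1.2, 0.6, 1.6]
opening: 0.601
shift [-393.2, -165.0, 6.5] turn [0.012, -0.001, 0.353] rows>= 10.2 t 40.68
```

```bash
python3 - <<'E'
from h import *
go(0.556,-0.4357,0.16,-106.2)
E
```

```text
shift [-438.5, -172.4, 16.5] turn [0.009, -0.01, 1.927] rows>= 15.4 t 40.68
```

```bash
python3 -m jog '[[[-438,-172,16],[0.009,-0.01,1.927],0.65],[[-438,-172,16],[0.009,-0.01,1.927],0.65],[[-438,-172,16],[0.009,-0.01,1.927],0.65],[[-438,-172,16],[0.009,-0.01,1.927],0.65],[[-438,-172,16],[0.009,-0.01,1.927],0.65],[[-438,-172,16],[0.009,-0.01,1.927],0.65],[[-438,-172,16],[0.009,-0.01,1.927],0.65],[[-438,-172,16],[0.009,-0.01,1.927],0.65],[[-438,-172,16],[0.009,-0.01,1.927],0.65],[[-438,-172,16],[0.009,-0.01,1.927],0.65],[[-438,-172,16],[0.009,-0.01,1.927],0.65],[[-438,-172,16],[0.009,-0.01,1.927],0.65],[[-438,-172,16],[0.009,-0.01,1.927],0.65],[[-438,-172,16],[0.009,-0.01,1.927],0.65],[[-438,-172,16],[0.009,-0.01,1.927],0.65],[[-438,-172,16],[0.009,-0.01,1.927],0.65],[[-438,-172,16],[0.009,-0.01,1.927],0.65],[[-438,-172,16],[0.009,-0.01,1.927],0.65],[[-438,-172,16],[0.009,-0.01,1.927],0.65]]'
python3 - <<'E'
from h import *
p,d,P=find("19"); panpose(p,P); fscene("19")
go(0.556,-0.4357,-0.01,-106.2); print(get_obs()["q"].round(3))
E
```

```text
time_s: 42.27
eef_pos: [0.5563, -0.435, 0.1601]
eef_rot: [-0.0, 0.99, -0.14, -0.0]
wrist_force: [-0.0, 0.4, 0.3]
opening: 0.654
walls 365 [602.3   8.  210.6 180.  -85.9]
handle 368 ((231.21408081054688, 128.5676727294922), (9.986178398132324, 38.000038146972656), 86.98721313476562) [[0.6991, 0.0673], [0.7072, -0.0323], [0.6802, -0.0345], [0.6721, 0.0648]]
shift [-0.2, 0.7, 170.3] turn [-0.0, 0.0, 0.001] rows>= 4.1 t 42.37
[-0.831  0.51   1.286  0.     1.345  1.021]
```

View pics/top19.png

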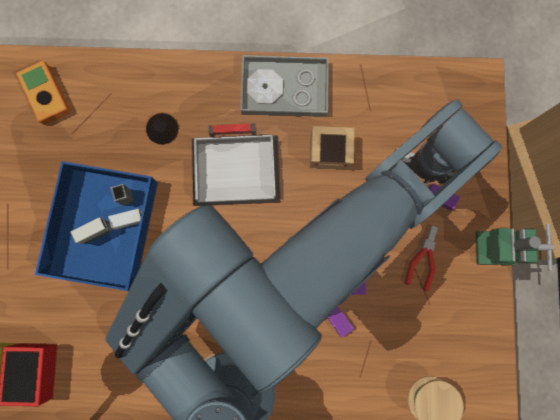

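View pics/scene19.png

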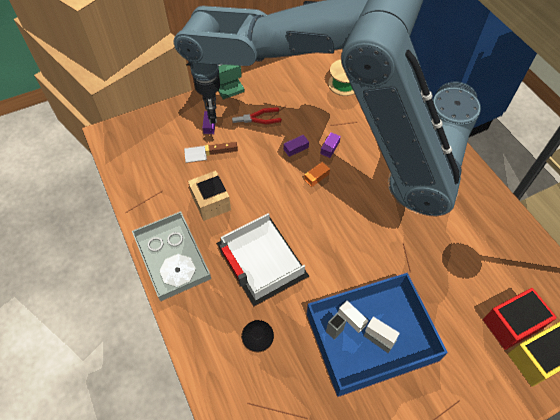

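The pan is back on its mat, the four pieces are in the bin, and the scraper is untouched at scene (210,152). Descending onto the scraper handle.

```bash
python3 -m jog '[[[0,1,40],[0,0,0],0.65],[[0,1,80],[0,0,0],0.65],[[0,1,120],[0,0,0],0.65],[[0,1,145],[0,0,0],0.65],[[0,1,160],[0,0,0],0.65],[[0,1,168],[0,0,0],0.65],[[0,1,170],[0,0,0],0.65],[[0,1,170],[0,0,0],0.65]]'
python3 -m jog '[[[0,0,0],[0,0,0],0],[[0,0,0],[0,0,0],0],[[0,0,0],[0,0,0],0],[[0,0,0],[0,0,0],0],[[0,0,0],[0,0,0],0],[[0,0,0],[0,0,0],0]]'
```

```text
time_s: 43.03
eef_pos: [0.5568, -0.4368, -0.0085]
eef_rot: [0.001, 0.99, -0.14, 0.001]
wrist_force: [0.9, -0.7, -0.1]
opening: 0.652
time_s: 43.53
eef_pos: [0.5583, -0.4381, -0.0057]
eef_rot: [0.002, 0.99, -0.14, 0.002]
wrist_force: [1.2, 0.6, 7.0]
opening: 0.263
```

```bash
python3 -m jog '[[[0,0,-10],[0,0,0],0],[[0,0,-30],[0,0,0],0],[[0,0,-65],[0,0,0],0],[[0,0,-100],[0,0,0],0],[[0,0,-125],[0,0,0],0],[[0,0,-130],[0,0,0],0],[[0,0,-130],[0,0,0],0]]'
python3 - <<'E'
from h import *
def fit(P,m):  # per-row side edges
    L=[];Rr=[]
    for v in np.unique(np.argwhere(m)[:,0]):
        us=np.argwhere(m[v])[:,0]
        if len(us)>35: L.append(P[v,us[0],:2]);Rr.append(P[v,us[-1],:2])
    L,Rr=np.array(L),np.array(Rr)
    for E in (L,Rr):
        k=np.polyfit(E[:,0],E[:,1],1); print("edge slope deg",np.degrees(np.arctan(k[0])).round(2),"y at .658:",np.polyval(k,.658).round(4))
    B=[];T=[]
    for u in np.unique(np.argwhere(m)[:,1]):
        vs=np.argwhere(m[:,u])[:,0]
        if len(vs)>30: T.append(P[vs[0],u,:2]);B.append(P[vs[-1],u,:2])
    for E in (np.array(T),np.array(B)):
        k=np.polyfit(E[:,1],E[:,0],1); print("x edge slope deg",-np.degrees(np.arctan(k[0])).round(2),"x at -.2525:",np.polyval(k,-.2525).round(4))
for dn,t in (("top_d0.npy","0"),("d13.npy","13")):
    P=cloud("top",np.load(dn)); b=np.zeros(P.shape[:2],bool); b[115:178,300:370]=1
    m=b&(P[...,2]>.074)&(P[...,2]<.088); fit(P,m)
p,d,P=fscene("20"); cv2.imwrite("pics/sz20.png",cv2.resize(p[60:220,150:300],None,fx=4,fy=3.7,interpolation=cv2.INTER_CUBIC))
go(0.4565,-0.249,0.12,-91)
E
```

```text
time_s: 44.12
eef_pos: [0.559, -0.439, 0.1281]
eef_rot: [0.004, 0.99, -0.14, 0.005]
wrist_force: [0.7, -0.0, -1.9]
opening: 0.261
edge slope deg -1.54 y at .658: -0.1989
edge slope deg -1.43 y at .658: -0.306
x edge slope deg -1.26 x at -.2525: 0.7041
x edge slope deg -0.96 x at -.2525: 0.6108
edge slope deg -1.6 y at .658: -0.1988
edge slope deg -1.2 y at .658: -0.3061
x edge slope deg -1.09 x at -.2525: 0.7042
x edge slope deg -0.76 x at -.2525: 0.6109
sc offc [349. 319.] 67 [462.3 300.6  77.8  12.8 -76.3] 0.0341
sc offc [377. 341.] 73 [430.1 389.2  79.1   6.4 -63.8] 0.0322
shift [-149.8, -153.2, 3.5] turn [0.005, -0.006, -0.264] rows>= 5.1 t 44.17
```

View pics/sz20.png

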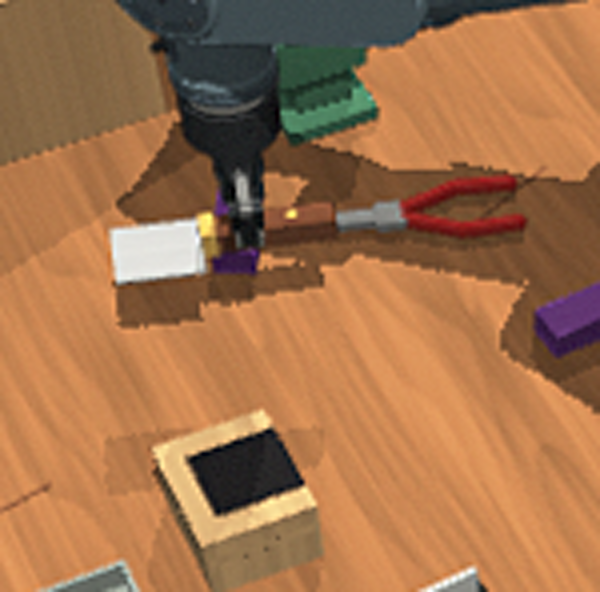

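```bash
python3 -m jog '[[[-150,-153,4],[0.005,-0.006,-0.261],0],[[-150,-153,4],[0.005,-0.006,-0.261],0],[[-150,-153,4],[0.005,-0.006,-0.261],0],[[-150,-153,4],[0.005,-0.006,-0.261],0],[[-150,-153,4],[0.005,-0.006,-0.261],0],[[-150,-153,4],[0.005,-0.006,-0.261],0],[[-150,-153,4],[0.005,-0.006,-0.261],0],[[-150,-153,4],[0.005,-0.006,-0.261],0]]'
python3 - <<'E'
from h import *
p,d,P=fscene("21"); cv2.imwrite("pics/sz21.png",cv2.resize(p[110:230,170:310],None,fx=5,fy=4.6,interpolation=cv2.INTER_CUBIC))
pt,dt,Pt=find("21"); cv2.imwrite("pics/tz21.png",cv2.resize(pt[110:250,290:430],None,fx=4.2,fy=4.2,interpolation=cv2.INTER_CUBIC))
np.save("ds.npy",d)
go(0.4565,-0.249,0.041,-91.2)
E
```

```text
time_s: 44.83
eef_pos: [0.4557, -0.2487, 0.1183]
eef_rot: [-0.001, 1.0, -0.01, -0.001]
wrist_force: [0.1, 0.3, -1.0]
opening: 0.261
sc offc [348. 318.] 80 [463.5 300.   81.   13.2 -74.8] 0.0357
sc offc [377. 342.] 69 [429.4 388.9  79.    6.4 -64. ] 0.0316
shift [-0.2, -1.2, 78.1] turn [-0.0, 0.0, 0.0] rows>= 1.9 t 44.93
```

View pics/sz21.png

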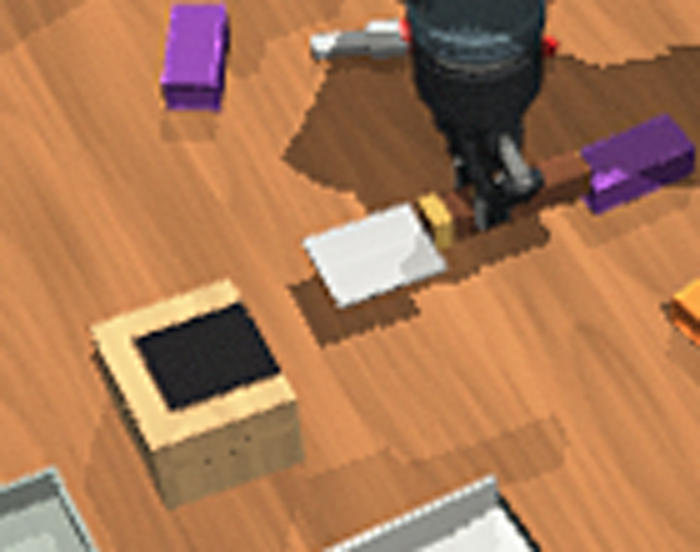

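View pics/tz21.png

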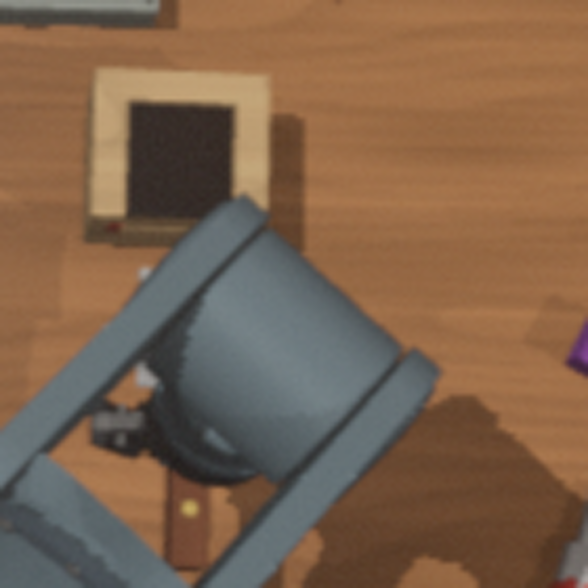

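```bash
cat > blade.py <<'E'
from h import *
def run(p,P,u0=225,u1=265,v0=145,v1=182):
    hsv=cv2.cvtColor(p,cv2.COLOR_BGR2HSV)
    m=(hsv[...,1]<50)&(hsv[...,2]>120); b=np.zeros_like(m); b[v0:v1,u0:u1]=1; m&=b
    n,l,s,c=cv2.connectedComponentsWithStats(m.astype(np.uint8)); i=1+s[1:,4].argmax(); m=l==i
    Q=P[m]; z=np.median(Q[:,2]); Q=Q[abs(Q[:,2]-z)<.012]
    A=np.c_[Q[:,:2]-Q[:,:2].mean(0),np.ones(len(Q))]; k=np.linalg.lstsq(A,Q[:,2],rcond=None)[0]
    print("blade px",m.sum(),c[i].round(),"z",k[2].round(4),"slope x,y deg",np.degrees(np.arctan(k[:2])).round(1))
    # outline by rays on plane z
    pts=np.array([ray("scene",u,v,k[2]) for v,u in np.argwhere(m)]); print("blade rect",rect(pts),"mean",pts.mean(0).round(4))
    mb=(P[...,2]>.072)&(P[...,2]<.09)&(P[...,0]>.59)&(P[...,0]<.72)&(P[...,1]>-.32)&(P[...,1]<-.18)
    print("block",mb.sum(),rect(P[mb]),np.median(P[mb][:,2]).round(4))
    pts=np.array([ray("scene",u,v,.08) for v,u in np.argwhere(mb)]);print("block ray",rect(pts))
E
python3 - <<'E'
from blade import *
run(cv2.imread("pics/scene21.png"),cloud("scene",np.load("ds.npy")))
E
```

```text
blade px 375 [244. 165.] z 0.1262 slope x,y deg [-0.5  0.8]
blade rect [ 5.298e+02 -2.481e+02  7.280e+01  6.200e+01  1.000e-01] mean [ 0.5299 -0.2477  0.1262]
block 923 [ 658.2 -248.2  118.4   95.2   89. ] 0.0791
block ray [ 658.7 -244.8  117.2   94.6   88.8]
```

```bash
python3 -m jog '[[[0,0,20],[0,0,0],0],[[0,0,45],[0,0,0],0],[[0,0,65],[0,0,0],0],[[0,0,75],[0,0,0],0],[[0,0,75],[0,0,0],0],[[0,0,75],[0,0,0],0]]'
python3 - <<'E'
from blade import *
p,d,P=fscene("22"); run(p,P,225,275,145,200)
cv2.imwrite("pics/sz22.png",cv2.resize(p[110:230,170:310],None,fx=5,fy=4.6,interpolation=cv2.INTER_CUBIC))
go(0.4565,-0.2484,0.0433,-91.2)
go(0.572,-0.2508,0.0433,-91.2)
E
```

```text
time_s: 45.43
eef_pos: [0.4568, -0.2508, 0.0439]
eef_rot: [-0.0, 1.0, -0.011, -0.0]
wrist_force: [0.1, 0.3, -2.3]
opening: 0.261
sc offc [349. 319.] 63 [466.  300.9  79.8  11.8 -79.6] 0.035
sc offc [378. 342.] 65 [429.7 389.   76.3   6.9 -64. ] 0.0317
blade px 353 [245. 179.] z 0.0521 slope x,y deg [-0.2  1.2]
blade rect [ 531.  -250.    72.8   61.9   -1.2] mean [ 0.5314 -0.2497  0.0521]
block 918 [ 658.2 -247.8  116.7   95.8   88.7] 0.0791
block ray [ 658.9 -244.5  117.8   95.1   88.8]
shift [-1.0, -2.8, 1.5] turn [0.001, -0.001, -0.0] rows>= 0.1 t 45.48
shift [114.6, -2.9, 1.6] turn [0.001, -0.001, -0.0] rows>= 2.7 t 45.48
```

View pics/sz22.png

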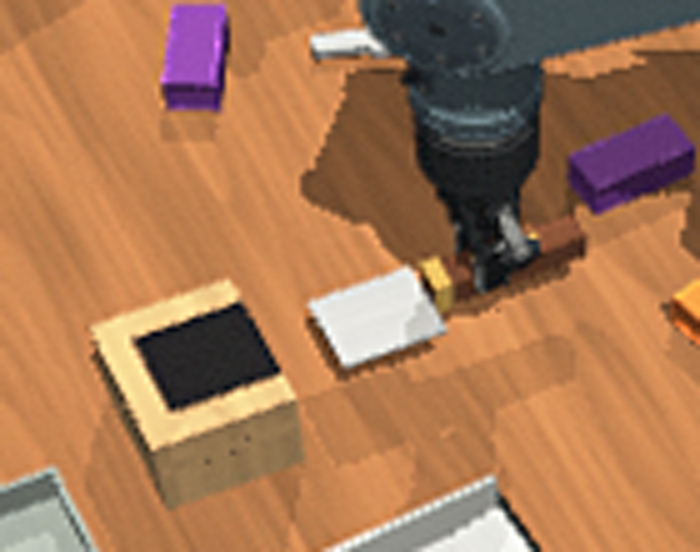

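```bash
python3 -m jog '[[[5,-2,1],[0,0,0],0],[[15,-2,1],[0,0,0],0],[[25,-2,1],[0,0,0],0],[[30,-2,1],[0,0,0],0],[[30,-2,1],[0,0,0],0]]'
python3 - <<'E'
from blade import *
p,d,P=fscene("23"); run(p,P,205,262,150,205)
cv2.imwrite("pics/sz23.png",cv2.resize(p[130:220,180:280],None,fx=7,fy=6.5,interpolation=cv2.INTER_CUBIC))
go(0.572,-0.2508,0.0433,-91.2)
E
```

```text
time_s: 45.9
eef_pos: [0.4895, -0.2503, 0.0446]
eef_rot: [0.001, 1.0, -0.01, 0.001]
wrist_force: [-0.0, -0.1, -1.3]
opening: 0.264
sc offc [348. 318.] 62 [467.7 300.1  79.9  11.2 -80.5] 0.0316
sc offc [378. 342.] 65 [429.4 388.9  79.1   6.6 -63.9] 0.0326
blade px 356 [236. 182.] z 0.0529 slope x,y deg [0.4 1.2]
blade rect [ 563.5 -250.1   71.9   62.8   -1.1] mean [ 0.5637 -0.249   0.0529]
block 921 [ 658.2 -247.9  117.6   94.8   89.1] 0.0792
block ray [ 658.8 -244.7  117.5   94.6   88.6]
shift [83.5, -0.8, 1.0] turn [0.001, -0.001, 0.001] rows>= 2.0 t 45.95
```

View pics/sz23.png

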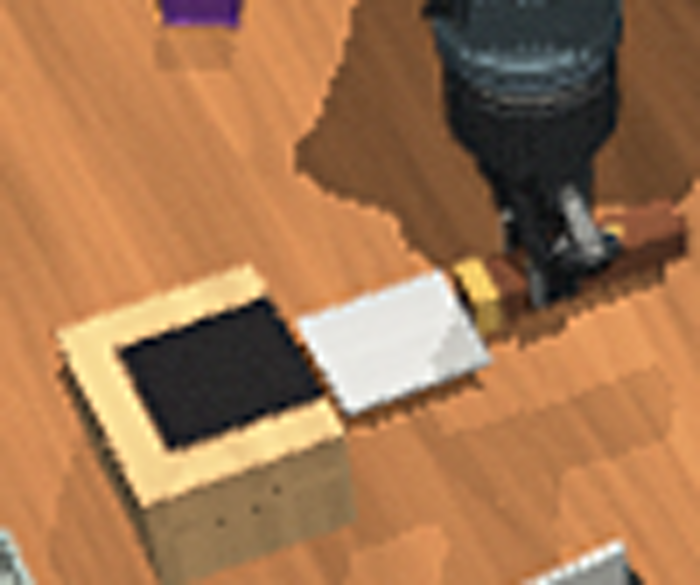

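```bash
python3 -m jog '[[[3,-1,1],[0,0,0],0],[[7,-1,2],[0,0,0],0],[[11,-1,2],[0,0,0],0],[[15,-1,2],[0,0,0],0],[[20,-1,2],[0,0,0],0],[[20,-1,2],[0,0,0],0]]'
python3 - <<'E'
from h import *
go(0.572,-0.2508,0.0433,-91.2)
E
```

```text
time_s: 46.45
eef_pos: [0.5095, -0.2496, 0.0424]
eef_rot: [0.001, 1.0, -0.01, 0.001]
wrist_force: [0.4, -0.3, -1.1]
opening: 0.265
shift [62.5, -0.0, -0.8] turn [0.002, -0.002, 0.001] rows>= 1.5 t 46.45
```

```bash
python3 -m jog '[[[6,0,0],[0,0,0],0],[[12,0,0],[0,0,0],0],[[20,0,0],[0,0,0],0],[[28,0,0],[0,0,0],0],[[30,0,0],[0,0,0],0],[[30,0,0],[0,0,0],0]]'
python3 - <<'E'
from h import *
p,d,P=fscene("24")
cv2.imwrite("pics/sz24.png",cv2.resize(p[130:220,180:280],None,fx=7,fy=6.5,interpolation=cv2.INTER_CUBIC))
go(0.572,-0.2508,0.0433,-91.2)
E
```

```text
time_s: 46.95
eef_pos: [0.5404, -0.2502, 0.0425]
eef_rot: [0.001, 1.0, -0.01, 0.001]
wrist_force: [-0.4, -0.5, -1.5]
opening: 0.26
sc offc [349. 319.] 65 [464.6 300.9  77.9   8.6 -74.6] 0.0326
sc offc [377. 342.] 68 [430.9 389.4  79.4   5.  -64.1] 0.0323
shift [32.2, 0.1, -0.9] turn [0.001, -0.002, 0.002] rows>= 0.8 t 47.0
```

View pics/sz24.png

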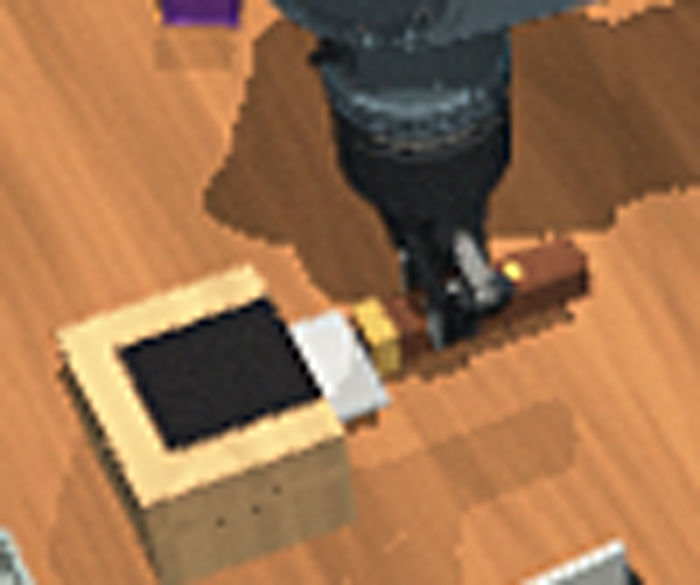

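The blade is sliding into the slot with no force. I'll push on until I feel the shoulder.

```bash
python3 -m jog '[[[7,0,0],[0,0,0],0],[[14,0,0],[0,0,0],0],[[21,0,0],[0,0,0],0],[[26,0,0],[0,0,0],0],[[26,0,0],[0,0,0],0]]'
python3 -m jog '[[[2,0,0],[0,0,0],0],[[4,0,0],[0,0,0],0],[[4,0,0],[0,0,0],0]]'
python3 -m jog '[[[2,0,0],[0,0,0],0],[[3,0,0],[0,0,0],0],[[3,0,0],[0,0,0],0]]'
```

```text
time_s: 47.42
eef_pos: [0.5671, -0.2507, 0.0426]
eef_rot: [0.001, 1.0, -0.009, 0.002]
wrist_force: [-0.1, 0.5, -1.1]
opening: 0.263
time_s: 47.67
eef_pos: [0.5713, -0.2507, 0.0426]
eef_rot: [0.001, 1.0, -0.009, 0.001]
wrist_force: [-0.5, 0.1, -1.7]
opening: 0.261
time_s: 47.92
eef_pos: [0.5714, -0.2507, 0.0422]
eef_rot: [0.0, 1.0, -0.009, -0.002]
wrist_force: [-11.2, 0.0, 4.6]
opening: 0.263
```

Contact at -11 N, right where flush was predicted. Releasing and withdrawing upward.

```bash
python3 -m jog '[[[0,0,0],[0,0,0],0.35],[[0,0,0],[0,0,0],0.45],[[0,0,0],[0,0,0],0.55],[[0,0,0],[0,0,0],0.6],[[0,0,0],[0,0,0],0.6],[[0,0,0],[0,0,0],0.6],[[0,0,-10],[0,0,0],0.6],[[0,0,-40],[0,0,0],0.6],[[0,0,-80],[0,0,0],0.6],[[0,0,-120],[0,0,0],0.6],[[0,0,-150],[0,0,0],0.6],[[-100,0,-180],[0,0,0],0.6],[[-200,0,-180],[0,0,0],0.6],[[-200,0,-180],[0,0,0],0.6],[[-200,0,-180],[0,0,0],0.6],[[-200,0,-180],[0,0,0],0.6],[[-200,0,-180],[0,0,0],0.6],[[-200,0,-180],[0,0,0],0.6]]'
python3 - <<'E'
from h import *
p,d,P=fscene("25"); np.save("ds.npy",d)
cv2.imwrite("pics/sz25.png",cv2.resize(p[130:220,180:280],None,fx=7,fy=6.5,interpolation=cv2.INTER_CUBIC))
p,d,P=find("25"); panpose(p,P)
E
```

```text
time_s: 49.42
eef_pos: [0.3713, -0.2472, 0.2243]
eef_rot: [0.001, 1.0, -0.011, -0.001]
wrist_force: [0.7, 0.1, 0.5]
opening: 0.603
sc offc [349. 320.] 61 [466.4 301.1  78.6   6.9 -74. ] 0.034
sc offc [377. 341.] 67 [430.  389.1  76.4   6.3 -63.7] 0.0325
walls 358 [602.7   8.  210.3 178.8 -85.6]
handle 377 ((231.18112182617188, 128.66604614257812), (10.033998489379883, 38.007572174072266), 87.51044464111328) [[0.6993, 0.0673], [0.7065, -0.0323], [0.6793, -0.0343], [0.6722, 0.065]]
```

View pics/sz25.png

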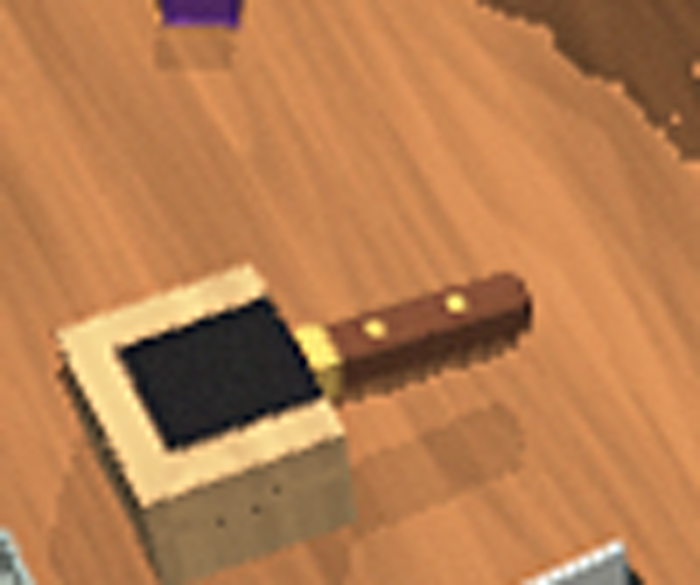

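View pics/top25.png

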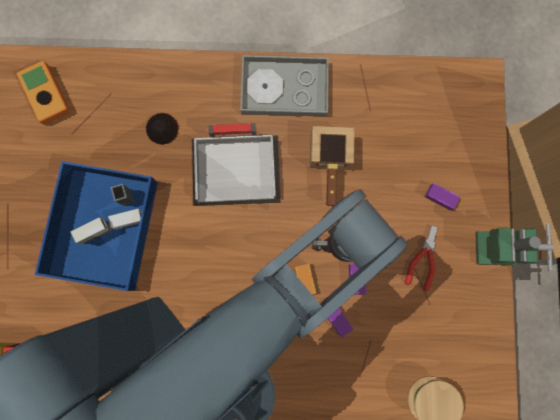

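View pics/scene25.png

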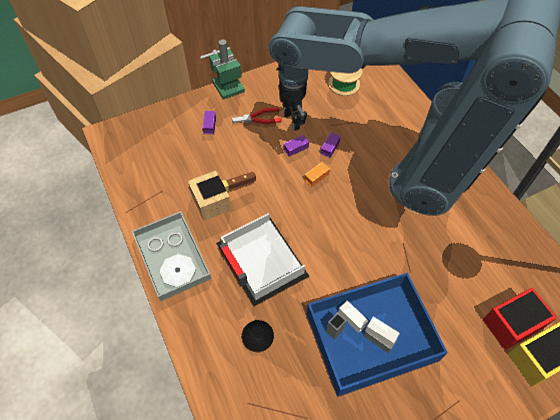

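```bash
python3 - <<'E'
from h import *
p=cv2.imread("pics/top25.png"); P=cloud("top",np.load("d.npy")); z=P[...,2]
b=np.zeros(z.shape,bool); b[160:215,322:345]=1
m=b&(z>.05)&(z<.09)&(P[...,0]<.612); 
n,l,s,c=cv2.connectedComponentsWithStats(m.astype(np.uint8)); i=1+s[1:,4].argmax(); m=l==i
r=rect(P[m]); print("handle",r,"x range",P[m][:,0].min().round(4),P[m][:,0].max().round(4))
Q=P[m]; k=np.polyfit(Q[:,0],Q[:,2],1); print("pitch deg",np.degrees(np.arctan(k[0])).round(1),"top z at .61",np.polyval(k,.61).round(4))
# pan floor flatness
b=np.zeros(z.shape,bool); b[150:185,208:262]=1; Q=P[b]; A=np.c_[Q[:,:2]-Q[:,:2].mean(0),np.ones(len(Q))]; k=np.linalg.lstsq(A,Q[:,2],rcond=None)[0]; print("floor z",k[2].round(4),"slopes deg",np.degrees(k[:2]).round(1))
P0=cloud("top",np.load("top_d0.npy"))
for nm,bx in (("rose",(112,145,143,180)),):
    a=[]
    for PP in (P0,P):
        bb=np.zeros(z.shape,bool); bb[bx[0]:bx[1],bx[2]:bx[3]]=1; mm=bb&(PP[...,2]>.02); a.append(PP[mm][:,:2].mean(0))
    print(nm,(a[1]-a[0]).round(4))
p0=cv2.imread("pics/top0.png"); cs=[]
for q in (p0,p):
    h=cv2.cvtColor(q,cv2.COLOR_BGR2HSV)[225:295,402:440]; mm=((h[...,0]<8)|(h[...,0]>172))&(h[...,1]>170); cs.append(np.argwhere(mm).mean(0))
print("pliers px shift",cs[1]-cs[0])
# white on top piece
m=(z>.07)&(z<.095)&(P[...,0]>.36)&(P[...,0]<.48)&(P[...,1]>.32)&(P[...,1]<.43); print("stacked top",m.sum(),rect(P[m]),np.median(z[m]).round(4))
E
```

```text
handle [ 555.  -254.6  113.9   61.    -0. ] x range 0.4981 0.612
pitch deg 5.0 top z at .61 0.0717
floor z 0.0106 slopes deg [-63.6 -10.1]
rose [-0.0004 -0.0004]
pliers px shift [0.41988722 0.26542401]
stacked top 431 [415.  374.5  80.7  34.  -60.8] 0.0814
```

```bash
python3 - <<'E'
from h import *
P=cloud("top",np.load("d.npy"))
for a in ((158,164),(168,174),(178,184)):
    print([ (np.median(P[a[0]:a[1],u:u+10].reshape(-1,3),0)*1000).round(1).tolist() for u in (205,230,255)])
m=np.zeros(P.shape[:2],bool); m[125:210,185:285]=1; m&=(P[...,2]>.046)&(P[...,2]<.062); print(np.percentile(P[m][:,2],[10,50,90]).round(4))
E
```

```text
[[621.9, 80.1, 6.6], [623.7, 11.0, 5.9], [625.8, -58.1, 7.2]]
[[594.1, 78.1, 6.9], [595.4, 9.8, 7.1], [597.3, -58.9, 6.5]]
[[565.4, 77.5, 7.5], [567.4, 8.9, 7.8], [569.3, -59.8, 7.4]]
[0.0483 0.0523 0.0563]
```

Pan floor is flat at 7 mm (3 mm mat plus 4 mm floor), the wall tops read 52 mm, and nothing else is out of place. Handing in.

```bash
python3 - <<'E'
from bench import *
print(hand_in())
E
```

```text
the job is handed in; nothing more can be done
None
```

The job is done and handed in at about 49.5 s of the 210 s allowed. All four offcuts went into the pan one by one and were then poured into the blue bin at about 60° of tilt. The pan is back on its mat and the scraper is in the holder with its shoulder against the block.

**Last checks:**
- **Offcuts:** Three are directly visible in the bin. The fourth, grey, I infer to be under a white piece whose top reads 81 mm; that puts the white piece's centre near 63–65 mm, below the 80 mm rim. One other grey piece stands upright.
- **Pan:** The floor is level at about 7 mm. It sits within about 6 mm of the mat centre and is square to it.
- **Scraper:** The shoulder stopped against the block with 11 N of contact. The handle spans x 0.498 to 0.612 m, which is what a flush fit should give, and it droops about 5°.
- **Bystanders:** The rose moved less than 1 mm and the pliers less than about 1.5 mm.

**What disagreed or went wrong:**
- The real fingertips sit about 30 mm higher than the reported tool position and `tip_extent` imply. The first two grasps closed on air because of this, so I corrected the working height by contact and camera.
- While placing the first two pieces, a finger nudged the pan about 12 mm along the mat. Setting it back down later corrected that.
- The scene camera read sideways positions 2–4 mm off from the top camera, so I used the top camera for placing.

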